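Make up the parts kits for two board repairs

ROBOT

A 6-joint arm with a two-finger parallel gripper is mounted at the origin on a cart in front of the work surface, level with it; the furniture and walls round the work are solid. World frame = base frame: x ahead of the robot, y to its left, z up, the work surface at z = 0. Lengths are in m, angles in rad, forces in N, time in s.
With the tool pointing down it reaches from about 0.3 to 0.875 m from the base axis. Payload 6.4 kg.
Tool frame: the origin (TCP) lies at the centre of the arm's flange, where the gripper is bolted on; the fingertips stand 173 mm ahead of it and the grasp point (between the pads) lies 155 mm ahead of it; z points along the fingers, x is the direction in which the jaws open and shut, and the axes are right-handed (so a half turn about z gives the same grasp; the last joint's range is limited). The gripper opens to 85 mm and grips with 20 to 120 N. Pads are 22 mm wide; open, the fingers measure 114 mm over their backs; the gripper's body (76 mm by 85 mm) begins 54 mm behind the grasp point. The pads swing forward as they close: fully open they stand 13 mm farther back than shut.
Start: joints at [-1.429, 0.181, 1.607, -0, 1.354, -0.206], TCP at [0.196, -0.541, 0.405] pointing down, gripper open.
Joint ranges: [-2.99, 2.99], [-0.89, 2.07], [0.3, 2.58], [-1.14, 4.28], [0, 2.63], [-3.12, 3.12]. Speed limits (rad/s): [2.57, 2.57, 3.01, 3.14, 3.14, 3.14].

INTERFACE

Orientations are given as a unit quaternion [w, x, y, z].
In Python, from bench import ctrl gives the robot as it stands. The module is installed in compiled form; this text tells all that it offers.
- The arm moves only by the tool move_arm, never from a script. Its argument "moves" is a list of rows, each an object of numbers: "gripper": the opening in per cent of the stroke, from 0 (shut) to 100 (fully open); "x", "y", "z": the shift along the tool's x, y, z in cm; "roll": the turn about the tool's z in degrees. In form: [{"gripper": .., "x": .., "y": .., "z": .., "roll": ..}, ...]. A call has 1 to 5 rows; each row shifts and turns the commanded pose from where the row before left it, along the tool's axes as they then stand; what a row does not reach is not made up. A row lasts 1/8 s, in which the tool goes at most 62.5 mm and 10.7 degrees, less where a joint would pass 70% of its speed; a pose out of reach is approached as far as the arm can. A call is refused whole if a number of a shift passes 6.25 or a number of a turn 10.7, either way. A call with a gripper value outside its range is refused whole. The fingers move at their own pace and stop on an object; the grip force is fixed at half the most. Time passes only in rows, so rows that do not move let the fingers close. It gives the time, the measured TCP pose, the force and the opening at its end, in the units of the state.
- ctrl.get_obs(): the state, without advancing time (a new reading comes with each control period).
- ctrl.camera(name): name is "side" or "top" or "wrist"; returns a dict with "img" (384x512x3 uint8, red, green, blue), "fx", "fy", "cx", "cy" (pixels), "world_from_camera" (4x4, takes a point from camera to world coordinates); the wrist camera has in their place "tool_from_camera" (4x4, takes a point from camera to tool coordinates, whose origin is the TCP and whose axes are the tool frame's). Camera axes: x right, y up, looking along -z (the intrinsics and any distortion apply to the point x, -y, -z); pixel columns grow to the right and rows downward; lengths in m; the calibration is good to about 2 mm. A picture is of the moment at which its call begins: read the wrist's pose just before it. There is no depth.
- ctrl.hand_in(): hands the job in, once; it reports no verdict.
The state is a dict: "time_s": time; "q": joint angles; "dq": joint speeds; "joint_efforts": joint torques, N m; "eef_pos": TCP position; "eef_rot": TCP orientation; "wrist_force": force on the tool from outside, world axes, zero at the start; "torque": the same for the moment, N m; "opening": opening from 0.0 (shut) to 1.0 (fully open).
Only numpy, scipy, OpenCV 4.12 (cv2) and the standard library are available. Lean on these libraries where they do the work, as an engineer would, in place of code of your own. Each camera call takes 0.05 s, during which the arm holds its last target. There are 200 camera calls.

TASK

Make up the two repair kits: in the tray with the broad board go the large capacitor and the heat sink, in the tray with the narrow board (the one with the yellow terminal block) go the small capacitor, the relay and the fuse block. Set each part upright in the well of the tray's foam that is cut to its shape, so that it stands flat on the well's floor, and leave it there.

Things in the scene. Friction and masses are not known exactly. Their poses are not given: they have to be found in the camera images.
- power_tray: Job tray with the broad green board (78x116 mm, small blue capacitors). Grey fixed tray, 174 (x) x 150 (y) mm, origin: centre of underside, z up, board on its +x side. Heights over bench: rim 12, foam 10, well floors 4, board parts up to 22 mm. Wells, centred at x -46.5 mm: round, 51 mm across, at y +34 (large capacitor); 66 (x) x 56 (y) mm at y -32 (heat sink).
- terminal_tray: Job tray with the narrow board (51x120 mm, yellow block). Grey fixed tray, 174 (x) x 150 (y) mm, origin: centre of underside, z up, board on its +x side. Heights over bench: rim 12, foam 10, well floors 4, board parts up to 22 mm. Wells, centred at x -46.5 mm: round, 41 mm, at y +46 (small capacitor); 44 mm square at y -2.5 (relay); 61 (x) x 36 (y) mm at y -48 (fuse block).
- large_capacitor: Large can capacitor in a dark blue sleeve with a white stripe: upright cylinder, 35 mm diameter, 51 mm high. Loose, standing the way up it is to have in its well. Origin: centre of its underside, z up.
- small_capacitor: Small can capacitor in a black sleeve with a bright top: upright cylinder, 25 mm diameter, 40 mm high. Loose, standing the way up it is to have in its well. Origin: centre of its underside, z up.
- heat_sink: Bare aluminium heat sink, fins up: 40 mm along its x (the fins' length), 50 mm along its y (outer fins' faces 48 mm apart), 27 mm high, base plate 5 mm thick; can be gripped across the outer fins. Loose, standing the way up it is to have in its well. Origin: centre of its underside, z up.
- relay: Small black box relay, 28 x 28 mm, 16 mm high, with brass pins standing up to 22 mm; grip it by the sides of the box. Loose, standing the way up it is to have in its well. Origin: centre of its underside, z up.
- fuse_block: Red-brown fuse block, 20 mm along its x, 45 mm along its y, the block 18 mm high, with two white fuses lying on top up to 22 mm. Loose, standing the way up it is to have in its well. Origin: centre of its underside, z up.

How it is judged:
By the outcome, as a careful person would: the job done as asked, in the order asked, and still so for the second after the job is handed in, with the robot touching nothing.
It also fails if it takes over 112 s, if anything falls off the work surface, if the arm or the gripper's body presses on something with over 40 N, if the wrist force passes 120 N, or if a joint passes its speed limit or range.

## Working session

There is one attempt and no reset: what is moved stays moved. The work goes in short steps, Python scripts to look and compute and a tool call to move; the robot and the scene stay as the last step left them, time stands still between calls to the robot, and variables do not carry over. Pictures are saved under pics/ and viewed, about 12 in all and at most 16, crops included, and the job is handed in when it is done.

Besides the shell and the picture viewer there is one more tool, called after ">>>" as name([rows], argument=value, ...), one row to a line, values as JSON. move_arm: Moves the arm, as the interface text tells. Its arguments: {"type":"object","properties":{"moves":{"type":"array","items":{"type":"object","properties":{"gripper":{"type":"number"},"x":{"type":"number"},"y":{"type":"number"},"z":{"type":"number"},"roll":{"type":"number"}}}}},"required":["moves"]}

```bash
mkdir -p pics; cat > h.py <<'E'
import numpy as np, cv2
from bench import ctrl
from scipy.spatial.transform import Rotation as R
def snap(name,f):
    o=ctrl.get_obs(); c=ctrl.camera(name); c['o']=o
    if name=='wrist':
        T=np.eye(4); q=o['eef_rot']; T[:3,:3]=R.from_quat([q[1],q[2],q[3],q[0]]).as_matrix(); T[:3,3]=o['eef_pos']
        c['world_from_camera']=T@np.array(c['tool_from_camera'])
    cv2.imwrite('pics/'+f+'.png',c['img'][:,:,::-1]); np.save('pics/'+f+'.npy',c,allow_pickle=True); return c
def load(f): return np.load('pics/'+f+'.npy',allow_pickle=True).item()
def ray(c,u,v):
    W=np.array(c['world_from_camera']); d=np.array([(u-c['cx'])/c['fx'],-(v-c['cy'])/c['fy'],-1])
    return W[:3,3],W[:3,:3]@d
def at(c,u,v,z):
    p,d=ray(c,u,v); return p+d*(z-p[2])/d[2]
def proj(c,P):
    W=np.array(c['world_from_camera']); q=W[:3,:3].T@(np.array(P)-W[:3,3])
    return c['cx']+c['fx']*q[0]/-q[2], c['cy']-c['fy']*q[1]/-q[2]
def tri(c1,a,c2,b):
    p,d=ray(c1,*a); q,e=ray(c2,*b)
    s=np.linalg.lstsq(np.c_[d,-e],q-p,rcond=None)[0]
    A=p+d*s[0];B=q+e*s[1]; return (A+B)/2, np.linalg.norm(A-B)
E
python3 - <<'E'
from h import *
t=snap('top','t0');s=snap('side','s0');w=snap('wrist','w0')
print({k:v for k,v in t.items() if k not in('img',)});print({k:v for k,v in w.items() if k!='img'});print({k:v for k,v in s.items() if k not in('img','o')})
for n in 't0','s0': pass
E
```

```text
{'fx': 364.1045463273929, 'fy': 364.1045463273929, 'cx': 248.53656063192886, 'cy': 183.50168701547994, 'world_from_camera': array([[-2.59659054e-02,  9.96608848e-01, -7.80805708e-02,
         3.75431723e-01],
       [-9.99661225e-01, -2.60264469e-02,  2.42333861e-04,
         1.53906263e-02],
       [-1.79064776e-03,  7.80604115e-02,  9.96947023e-01,
         1.19466289e+00],
       [ 0.00000000e+00,  0.00000000e+00,  0.00000000e+00,
         1.00000000e+00]]), 'o': {'time_s': 0.0, 'q': array([-1.42929593e+00,  1.81538744e-01,  1.60801863e+00, -1.15210297e-06,
        1.35376494e+00, -2.06312711e-01]), 'dq': array([ 0.00144885, -0.00124359, -0.0014106 , -0.00194766,  0.00073417,
        0.00058659]), 'joint_efforts': array([ 4.49406298e-04, -4.44866323e+01, -3.51337981e+01, -1.34510869e-04,
        9.41658363e-03,  2.47560104e-05]), 'eef_pos': array([ 0.19595748, -0.5403096 ,  0.40378003]), 'eef_rot': array([-6.30634128e-04,  8.18792378e-01, -5.74089099e-01, -5.91801626e-04]), 'wrist_force': array([0.03801764, 1.18030107, 0.59464046]), 'torque': array([-0.02281263,  0.03731408, -0.01
[... 1218 characters left out ...]
0616962e-01,  8.98433350e-01,  2.77123799e-01,
         2.66471655e-01],
       [-9.40201997e-01,  3.25653593e-01,  9.98495950e-02,
        -5.13655338e-01],
       [-5.38154705e-04, -2.94562815e-01,  9.55631968e-01,
         3.72145845e-01],
       [ 0.00000000e+00,  0.00000000e+00,  0.00000000e+00,
         1.00000000e+00]])}
{'fx': 470.30235752965854, 'fy': 470.30235752965854, 'cx': 254.2776738059237, 'cy': 192.14135027983122, 'world_from_camera': array([[-0.88841882,  0.24159132, -0.39031479, -0.03879406],
       [-0.45839117, -0.51189992,  0.72652324,  0.93241119],
       [-0.0242804 ,  0.82437377,  0.56552485,  0.74140195],
       [ 0.        ,  0.        ,  0.        ,  1.        ]])}
```

View pics/t0.png

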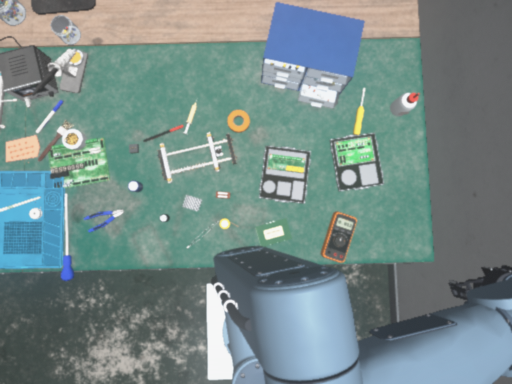

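View pics/s0.png

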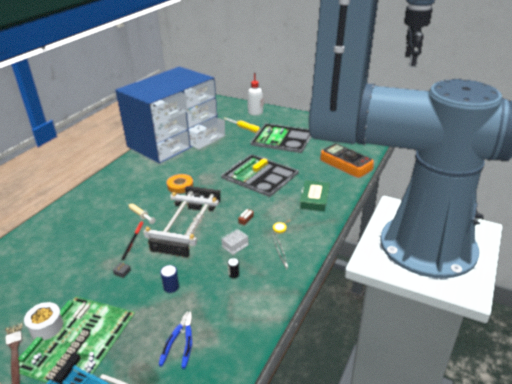

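The top view shows the large cap at (135,186), the small cap at (165,218), the heat sink at (192,203), the fuse block at (223,195), and a probable relay at (134,148). The trays are at (286,174), with a yellow block, so that is the terminal tray, and at (357,162), the power tray. The side view agrees.

```bash
python3 - <<'E'
from h import *
t=load('t0');s=load('s0');w=load('w0')
for n,a in dict(large=(135,186),small=(165,218),sink=(192,203),fuse=(223,195),relay=(134,148),term=(286,174),power=(357,162),frame=(198,155),reel=(238,121)).items():
    P=at(t,*a,.02); print(n,P.round(3),np.hypot(*P[:2]).round(3),np.round(proj(s,P)))
a=cv2.resize(t['img'][120:260,110:250],(560,560),interpolation=cv2.INTER_CUBIC)
cv2.imwrite('pics/c1.png',a[:,:,::-1])
E
```

```text
large [0.469 0.383 0.02 ] 0.605 [169. 281.]
small [0.363 0.286 0.02 ] 0.463 [234. 268.]
sink [0.409 0.199 0.02 ] 0.455 [236. 239.]
fuse [0.432 0.098 0.02 ] 0.443 [247. 213.]
relay [0.593 0.386 0.02 ] 0.708 [123. 265.]
term [ 0.495 -0.107  0.02 ] 0.507 [261. 169.]
power [ 0.528 -0.339  0.02 ] 0.628 [284. 134.]
frame [0.565 0.177 0.02 ] 0.592 [186. 217.]
reel [0.674 0.044 0.02 ] 0.675 [181. 181.]
```

View pics/c1.png

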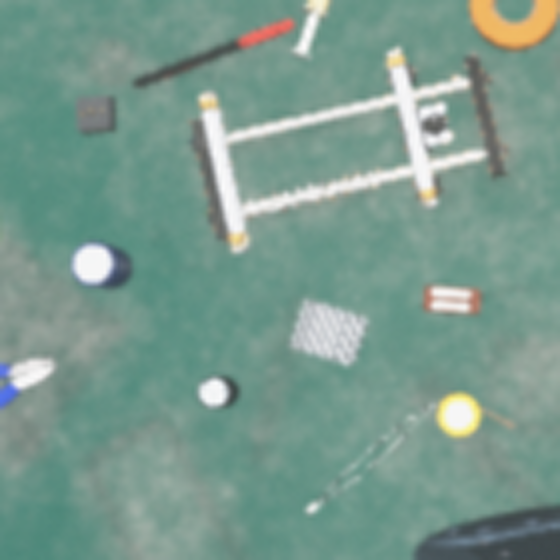

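```bash
cat >> h.py <<'E'
def plan(xyz,yaw=None):
    """moves: roll (deg) first, then shift in tool axes (cm), from the measured pose"""
    o=ctrl.get_obs(); q=o['eef_rot']; M=R.from_quat([q[1],q[2],q[3],q[0]]).as_matrix()
    y0=np.degrees(np.arctan2(M[1,0],M[0,0])); r=0
    if yaw is not None: r=(y0-yaw+90)%180-90
    M=M@R.from_euler('z',r,degrees=True).as_matrix()
    d=M.T@(np.array(xyz)-o['eef_pos'])*100
    n=int(np.ceil(np.linalg.norm(d)/6.2))
    print('t',round(o['time_s'],2),'pos',o['eef_pos'].round(4),'yaw',y0.round(1),'-> roll',round(r,1),'shift cm',d.round(2),'rows',n,'each',(d/max(n,1)).round(2))
E
python3 -c "
from h import *
plan([.52,-.22,.42],-90)"
```

```text
t 0.15 pos [ 0.196  -0.5404  0.404 ] yaw -70.1 -> roll 19.9 shift cm [-32.04 -32.4   -1.57] rows 8 each [-4.   -4.05 -0.2 ]
```

>>> move_arm([
  {"roll": 9.95},
  {"roll": 9.95},
  {"x": -4,"y": -4.05,"z": -0.2},
  {"x": -4,"y": -4.05,"z": -0.2},
  {"x": -4,"y": -4.05,"z": -0.2},
])

```text
validation failed for argument at $.mo...
```

>>> move_arm([
  {"x": -4,"y": -4.05,"z": -0.2},
  {"x": -4,"y": -4.05,"z": -0.2},
  {"x": -4,"y": -4.05,"z": -0.2},
  {"x": -4,"y": -4.05,"z": -0.2},
  {"x": -4,"y": -4.05,"z": -0.2},
])

```text
validation failed for argument at $.mo...
```

>>> move_arm([
  {"gripper": 100},
  {"gripper": 100},
])

```text
validation failed for argument at $.mo...
```

```bash
python3 -c "
from h import *
snap('wrist','w1');plan([.50,-.10,.32],-90)"
```

```text
t 0.2 pos [ 0.196  -0.5404  0.4042] yaw -70.1 -> roll 19.9 shift cm [-44.03 -30.4    8.46] rows 9 each [-4.89 -3.38  0.94]
```

View pics/w1.png

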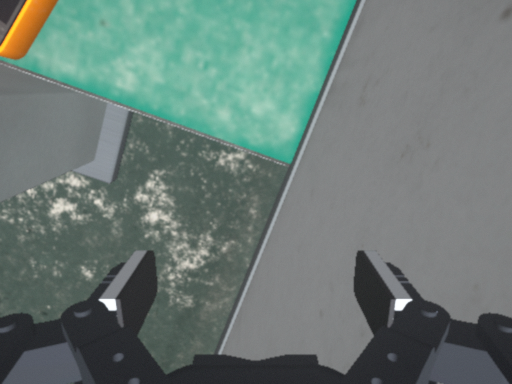

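The picture shows only bench edge and floor, since the moves were refused. The rows probably need every key.

>>> move_arm([
  {"gripper": 100,"x": 0,"y": 0,"z": 0,"roll": 9.95},
  {"gripper": 100,"x": 0,"y": 0,"z": 0,"roll": 9.95},
  {"gripper": 100,"x": -4,"y": -4.05,"z": -0.2,"roll": 0},
  {"gripper": 100,"x": -4,"y": -4.05,"z": -0.2,"roll": 0},
  {"gripper": 100,"x": -4,"y": -4.05,"z": -0.2,"roll": 0},
])

```text
time_s: 0.82
eef_pos: [0.3183, -0.4193, 0.4106]
eef_rot: [0.0, -0.707, 0.707, 0.0]
wrist_force: [1.3, -1.5, 1.0]
opening: 0.992
```

>>> move_arm([
  {"gripper": 100,"x": -4,"y": -4.05,"z": -0.2,"roll": 0},
  {"gripper": 100,"x": -4,"y": -4.05,"z": -0.2,"roll": 0},
  {"gripper": 100,"x": -4,"y": -4.05,"z": -0.2,"roll": 0},
  {"gripper": 100,"x": -4,"y": -4.05,"z": -0.2,"roll": 0},
  {"gripper": 100,"x": -4,"y": -4.05,"z": -0.2,"roll": 0},
])

```text
time_s: 1.45
eef_pos: [0.5209, -0.2189, 0.4207]
eef_rot: [0.0, 0.707, -0.707, 0.0]
wrist_force: [0.2, -0.6, 0.4]
opening: 1.0
```

>>> move_arm([
  {"gripper": 100,"x": 0,"y": 0,"z": 0,"roll": 0},
  {"gripper": 100,"x": 0,"y": 0,"z": 0,"roll": 0},
])

```text
time_s: 1.7
eef_pos: [0.5197, -0.2203, 0.4203]
eef_rot: [0.0, 0.708, -0.707, -0.0]
wrist_force: [0.1, -0.2, -0.5]
opening: 0.999
```

```bash
python3 -c "
from h import *
snap('wrist','w2');plan([.50,.05,.42],-90)"
```

```text
t 1.75 pos [ 0.5194 -0.2209  0.4204] yaw -90.0 -> roll -0.0 shift cm [-27.09   1.94   0.04] rows 5 each [-5.42  0.39  0.01]
```

View pics/w2.png

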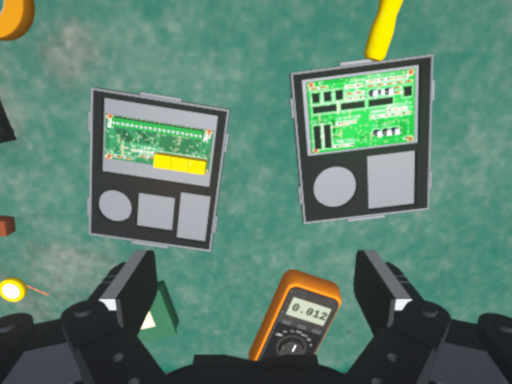

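The picture shows the terminal tray with round (115,206), square (155,212) and slot (193,215) wells. The power tray has round (335,187) and rectangular (391,180) wells. I'll take second views for triangulation, then go over to the parts.

>>> move_arm([
  {"gripper": 100,"x": 4,"y": 4,"z": 0,"roll": 0},
  {"gripper": 100,"x": 4,"y": 4,"z": 0,"roll": 0},
  {"gripper": 100,"x": 0,"y": 0,"z": 0,"roll": 0},
  {"gripper": 100,"x": 0,"y": 0,"z": 0,"roll": 0},
])

```text
time_s: 2.25
eef_pos: [0.4391, -0.3013, 0.4208]
eef_rot: [0.0, -0.706, 0.708, -0.0]
wrist_force: [0.5, -0.1, -0.8]
opening: 1.0
```

```bash
python3 -c "
from h import *
snap('wrist','w3')"
```

>>> move_arm([
  {"gripper": 100,"x": -6,"y": -0.8,"z": 0,"roll": 0},
  {"gripper": 100,"x": -6,"y": -0.8,"z": 0,"roll": 0},
  {"gripper": 100,"x": -6,"y": -0.8,"z": 0,"roll": 0},
  {"gripper": 100,"x": -6,"y": -0.8,"z": 0,"roll": 0},
  {"gripper": 100,"x": -6,"y": -0.8,"z": 0,"roll": 0},
])

```text
time_s: 2.92
eef_pos: [0.4798, 0.0026, 0.421]
eef_rot: [-0.0, 0.708, -0.706, 0.0]
wrist_force: [1.7, 0.4, 0.4]
opening: 1.003
```

>>> move_arm([
  {"gripper": 100,"x": -6,"y": -0.8,"z": 0,"roll": 0},
  {"gripper": 100,"x": -6,"y": -0.8,"z": 0,"roll": 0},
  {"gripper": 100,"x": -4,"y": 0,"z": 0,"roll": 0},
  {"gripper": 100,"x": 0,"y": 0,"z": 0,"roll": 0},
  {"gripper": 100,"x": 0,"y": 0,"z": 0,"roll": 0},
])

```text
time_s: 3.55
eef_pos: [0.4954, 0.16, 0.4205]
eef_rot: [0.0, 0.708, -0.706, 0.0]
wrist_force: [0.4, -1.0, -0.1]
opening: 0.999
```

```bash
python3 -c "
from h import *
snap('wrist','w4');plan([.45,.27,.42],-90)"
```

```text
t 3.6 pos [0.4956 0.1593 0.4206] yaw -90.0 -> roll 0.0 shift cm [-11.07   4.56   0.06] rows 2 each [-5.53  2.28  0.03]
```

>>> move_arm([
  {"gripper": 100,"x": -6,"y": 1,"z": 0,"roll": 0},
  {"gripper": 100,"x": -6,"y": 1,"z": 0,"roll": 0},
  {"gripper": 100,"x": 0,"y": 0,"z": 0,"roll": 0},
  {"gripper": 100,"x": 0,"y": 0,"z": 0,"roll": 0},
])

```text
time_s: 4.1
eef_pos: [0.4759, 0.2786, 0.4206]
eef_rot: [-0.0, -0.707, 0.707, -0.0]
wrist_force: [0.4, -0.1, -0.4]
opening: 1.001
```

```bash
python3 -c "
from h import *
snap('wrist','w5');plan([.45,.27,.42],-90)
a=np.vstack([load('w4')['img'],load('w5')['img']])
cv2.imwrite('pics/c2.png',cv2.resize(a,None,fx=.78,fy=.78,interpolation=cv2.INTER_AREA)[:,:,::-1])"
```

```text
t 4.15 pos [0.4761 0.2782 0.4206] yaw -90.1 -> roll -0.1 shift cm [0.82 2.61 0.06] rows 1 each [0.82 2.61 0.06]
```

View pics/c2.png

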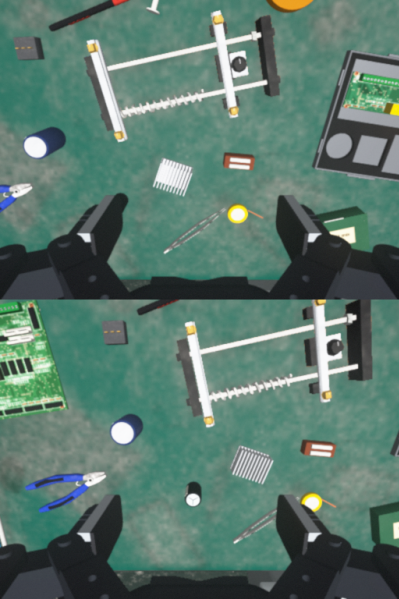

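c2 shows (pixels at full scale): in w4 the relay at (36,61), large cap (56,183), sink (222,226), fuse (306,206). In w5 the relay is at (148,42), large cap (162,167), sink (323,211), fuse (409,192), small cap (247,248).

```bash
cat > m.py <<'E'
from h import *
def comps(f,kind,roi,amin=60):
    c=load(f); u0,v0,u1,v1=roi
    hsv=cv2.cvtColor(c['img'],cv2.COLOR_RGB2HSV).astype(int);H,S,V=hsv[...,0],hsv[...,1],hsv[...,2]
    m={'grey':(S<45)&(V>110)&(V<210),'bright':(S<70)&(V>150),'dark':(V<90),'red':((H<18)|(H>165))&(S>90),'nongreen':~((H>60)&(H<100)&(S>50))}[kind]
    k=np.zeros(m.shape,np.uint8);k[v0:v1,u0:u1]=m[v0:v1,u0:u1]*255
    cs,_=cv2.findContours(k,cv2.RETR_EXTERNAL,cv2.CHAIN_APPROX_NONE)
    return c,[x for x in cs if cv2.contourArea(x)>amin]
def cen(x): m=cv2.moments(x); return m['m10']/m['m00'],m['m01']/m['m00']
E
python3 - <<'E'
from m import *
for f,roi in dict(w2=(85,170,440,245),w3=(0,60,420,240)).items():
    c,cs=comps(f,'grey',roi,300)
    print(f)
    for x in sorted(cs,key=lambda x:cen(x)[0]):
        r=cv2.minAreaRect(x);print(np.round(cen(x),1),cv2.contourArea(x),np.round(r[1],1),round(r[2],1),'floor xy',at(c,*cen(x),.006).round(4))
for f,rois in dict(w4=dict(bright=(25,160,100,215)),w5=dict(bright=(130,140,190,195),)).items():
    for k,r in rois.items():
        c,cs=comps(f,k,r,30)
        for x in cs: print(f,k,np.round(cen(x),1),cv2.contourArea(x),at(c,*cen(x),.051).round(4))
for f,n,k,r in [('w5','small','bright',(225,220,265,275)),('w4','sink','nongreen',(185,190,260,260)),('w5','sink','nongreen',(285,180,360,250)),('w4','fuse','nongreen',(275,185,335,225)),('w5','fuse','nongreen',(380,170,440,215)),('w4','relay','nongreen',(10,40,70,85)),('w5','relay','nongreen',(120,20,180,70)),('w4','large','nongreen',(20,150,90,210)),('w5','large','nongreen',(130,140,195,205)),('w5','small','nongreen',(225,220,270,275))]:
    c,cs=comps(f,k,r,30)
    for x in cs:
        q=cv2.minAreaRect(x);print(n,f,np.round(cen(x),1),cv2.contourArea(x),np.round(q[0],1),np.round(q[1],1),round(q[2],1),at(c,*cen(x),.02).round(4))
E
```

```text
w2
[111.5 220.9] 301.5 [111.9  48.9] 42.1 floor xy [ 0.4382 -0.0453  0.006 ]
[114.8 205.2] 761.0 [30. 32.] 90.0 floor xy [ 0.4583 -0.0518  0.006 ]
[155.2 211. ] 1132.5 [37.  33.8] 5.7 floor xy [ 0.451  -0.0996  0.006 ]
[170. 176.] 772.5 [ 16. 108.] 90.0 floor xy [ 0.4946 -0.1206  0.006 ]
[192.9 216.1] 1296.5 [30.5 45.9] 7.1 floor xy [ 0.4445 -0.1446  0.006 ]
[334.1 187.1] 1254.5 [36. 42.] 90.0 floor xy [ 0.4812 -0.3131  0.006 ]
[359.6 205.6] 544.5 [ 53. 133.] 90.0 floor xy [ 0.4581 -0.3452  0.006 ]
[390.  187.6] 1628.0 [38. 47.] 90.0 floor xy [ 0.4807 -0.3791  0.006 ]
w3
[ 15.1 209. ] 607.5 [45. 39.] 0.0 floor xy [ 0.3743 -0.0117  0.006 ]
[ 34.7 139. ] 890.5 [34. 33.] 90.0 floor xy [ 0.4583 -0.0517  0.006 ]
[ 77.  100.7] 1717.0 [ 57. 117.] 90.0 floor xy [ 0.5001 -0.106   0.006 ]
[ 78.1 145.2] 1324.5 [38.3 41. ] 1.9 floor xy [ 0.4511 -0.0995  0.006 ]
[ 82.8 139.5] 978.5 [129. 148.] 90.0 floor xy [ 0.4576 -0.1059  0.006 ]
[118.2 150.8] 1515.5 [31. 54.] 2.7 floor xy [ 0.4446 -0.1444  0.006 ]
[266.  116.4] 1644.0 [46. 46.] 45.0 floor xy [ 0.4826 -0.3129  0.006 ]
[283.4  72.3] 314.5 [ 22.
[... 413 characters left out ...]
1.5 226.5] [44.3 40.5] 18.4 [0.4146 0.1993 0.02  ]
sink w5 [321.7 211. ] 1759.0 [321.5 211.5] [50.8 39.6] 19.3 [0.4126 0.2015 0.02  ]
fuse w4 [305.8 206.6] 762.5 [305.9 206.6] [40.2 20.7] 5.0 [0.4377 0.1015 0.02  ]
fuse w5 [407.6 190.9] 824.5 [407.9 191. ] [45.5 20.7] 5.4 [0.437  0.1047 0.02  ]
relay w4 [36.3 61.3] 897.5 [36.  61.3] [29.2 36.9] 87.1 [0.5946 0.3834 0.02  ]
relay w5 [146.9  41.6] 838.5 [146.8  41.7] [30.7 30.6] 86.2 [0.5941 0.3874 0.02  ]
large w4 [ 50.2 187.6] 2018.0 [ 51.5 186.5] [45. 63.] 90.0 [0.4602 0.3929 0.02  ]
large w5 [155.  178.1] 2136.5 [156.  175.5] [57. 52.] 90.0 [0.4524 0.3916 0.02  ]
small w5 [246.3 254. ] 327.0 [247. 251.] [28. 20.] 90.0 [0.3574 0.2896 0.02  ]
```

```bash
python3 - <<'E'
from m import *
def pick(f,k,roi,amin=30):
    c,cs=comps(f,k,roi,amin); return c,max(cs,key=cv2.contourArea)
def yaw(c,x,z):
    p=np.array([at(c,*q,z)[:2] for q in x[:,0].astype(float)],np.float32)
    r=cv2.minAreaRect(p); b=cv2.boxPoints(r); e=[b[1]-b[0],b[2]-b[1]]; l=max(e,key=np.linalg.norm)
    return np.array(r[0]).round(4),sorted(np.round(r[1],3)),round(float(np.degrees(np.arctan2(l[1],l[0])))%180,1)
W={'t_round':((95,185,136,226),(15,118,55,160)),'t_sq':((136,192,174,232),(57,122,98,168)),'t_slot':((176,190,213,241),(100,124,137,178)),
 'p_round':((310,160,358,210),(242,92,291,141)),'p_rect':((362,145,418,212),(294,70,358,138))}
for n,(a,b) in W.items():
    c,x=pick('w2','grey',a);d,y=pick('w3','grey',b)
    P,g=tri(c,cen(x),d,cen(y)); print(n,P.round(4),'gap',g.round(4),yaw(c,x,.006),yaw(d,y,.006))
for n,k,a,b,z in [('large','bright',(25,160,100,215),(130,140,190,195),.051),('sink','nongreen',(185,190,260,260),(285,180,360,250),.02),('fuse','nongreen',(275,185,335,225),(380,170,440,215),.018),('relay','nongreen',(10,40,70,85),(120,20,180,70),.012)]:
    c,x=pick('w4',k,a);d,y=pick('w5',k,b)
    P,g=tri(c,cen(x),d,cen(y)); print(n,P.round(4),'gap',g.round(4),yaw(c,x,z),yaw(d,y,z))
# tray outline from foam+rim corners (w3, nongreen)
for r in [(0,55,145,200),(220,10,372,165)]:
    c,x=pick('w3','nongreen',r); print('tray',yaw(c,cv2.convexHull(x),.012))
t=load('t0')
c,cs=comps('w5','bright',(225,220,265,275));x=cs[0];d,ts=comps('t0','bright',(155,210,172,226),3);print([ (np.round(cen(y),1),cv2.contourArea(y)) for y in ts])
y=max(ts,key=cv2.contourArea);print('small',tri(c,cen(x),d,cen(y)),at(c,*cen(x),.04),yaw(c,x,.04))
E
```

```text
t_round [ 0.4584 -0.0518  0.0062] gap 0.0001 (array([ 0.4584, -0.0519]), [np.float64(0.038), np.float64(0.039)], 90.0) (array([ 0.4581, -0.0514]), [np.float64(0.037), np.float64(0.039)], 169.8)
t_sq [ 0.4511 -0.0995  0.0061] gap 0.0002 (array([ 0.4506, -0.0996]), [np.float64(0.043), np.float64(0.043)], 81.1) (array([ 0.4507, -0.0995]), [np.float64(0.042), np.float64(0.043)], 171.0)
t_slot [ 0.4449 -0.1448  0.0071] gap 0.0 (array([ 0.4436, -0.1444]), [np.float64(0.036), np.float64(0.06)], 171.1) (array([ 0.4437, -0.1443]), [np.float64(0.035), np.float64(0.061)], 171.2)
p_round [ 0.4827 -0.3128  0.0073] gap 0.0001 (array([ 0.4821, -0.313 ]), [np.float64(0.049), np.float64(0.05)], 90.0) (array([ 0.4826, -0.3129]), [np.float64(0.05), np.float64(0.051)], 89.8)
p_rect [ 0.4924 -0.3774  0.0095] gap 0.0008 (array([ 0.49  , -0.3785]), [np.float64(0.055), np.float64(0.065)], 7.4) (array([ 0.4904, -0.3782]), [np.float64(0.056), np.float64(0.067)], 7.2)
large [0.4682 0.3805 0.0493] gap 0.0001 (array([0.4684, 0.3793]), [np.float64(0.029), np.float64(0.03)], 90.1) (array([0.4686, 0.38  ]), [np.flo
[... 302 characters left out ...]
5), np.float64(0.047)], 84.9) (array([0.4362, 0.1037]), [np.float64(0.025), np.float64(0.052)], 84.5)
relay [0.5955 0.3911 0.0073] gap 0.0002 (array([0.5948, 0.3884]), [np.float64(0.028), np.float64(0.036)], 90.8) (array([0.5949, 0.3896]), [np.float64(0.029), np.float64(0.031)], 92.6)
tray (array([ 0.48  , -0.1013]), [np.float64(0.148), np.float64(0.155)], 84.3)
tray (array([ 0.5178, -0.3438]), [np.float64(0.153), np.float64(0.154)], 94.9)
[(array([156.5, 222.7]), 11.0), (array([162.5, 217.6]), 40.0)]
small (array([0.36522338, 0.28865426, 0.04153007]), np.float64(0.001019260528535673)) [0.36465265 0.28822804 0.04      ] (array([0.3646, 0.2883]), [np.float64(0.018), np.float64(0.019)], 179.9)
```

Two-view heights check out: cap top 49 mm (51 expected), small top 41.5 mm (40), well floors 6–9 mm. The well spacings of 94 mm and 66 mm match the text. Next is the large capacitor.

>>> move_arm([
  {"gripper": 100,"x": -5.1,"y": 0.4,"z": 0,"roll": 0},
  {"gripper": 100,"x": -5.1,"y": 0.4,"z": 0,"roll": 0},
  {"gripper": 100,"x": 0,"y": 0,"z": 5,"roll": 0},
  {"gripper": 100,"x": 0,"y": 0,"z": 5,"roll": 0},
  {"gripper": 100,"x": 0,"y": 0,"z": 4,"roll": 0},
])

```text
time_s: 4.78
eef_pos: [0.4682, 0.3795, 0.2786]
eef_rot: [-0.001, -0.706, 0.708, 0.0]
wrist_force: [0.5, 0.1, -0.6]
opening: 1.001
```

```bash
python3 -c "
from h import *
plan([.4684,.380,.19],-90)"
```

```text
t 4.78 pos [0.4682 0.3795 0.2786] yaw -90.1 -> roll -0.1 shift cm [-0.06 -0.03  8.86] rows 2 each [-0.03 -0.02  4.43]
```

>>> move_arm([
  {"gripper": 100,"x": 0,"y": 0,"z": 4.5,"roll": 0},
  {"gripper": 100,"x": 0,"y": 0,"z": 4.5,"roll": 0},
  {"gripper": 0,"x": 0,"y": 0,"z": 0,"roll": 0},
  {"gripper": 0,"x": 0,"y": 0,"z": 0,"roll": 0},
  {"gripper": 0,"x": 0,"y": 0,"z": 0,"roll": 0},
])

```text
time_s: 5.4
eef_pos: [0.4691, 0.3818, 0.1937]
eef_rot: [0.002, -0.707, 0.707, -0.001]
wrist_force: [0.8, 0.7, 1.9]
opening: 0.393
```

>>> move_arm([
  {"gripper": 0,"x": 0,"y": 0,"z": 0,"roll": 0},
  {"gripper": 0,"x": 0,"y": 0,"z": 0,"roll": 0},
  {"gripper": 0,"x": 0,"y": 0,"z": 0,"roll": 0},
  {"gripper": 0,"x": 0,"y": 0,"z": 0,"roll": 0},
])

```text
time_s: 5.9
eef_pos: [0.469, 0.3821, 0.1937]
eef_rot: [-0.002, 0.707, -0.707, 0.001]
wrist_force: [0.5, -2.6, 6.9]
opening: 0.392
```

>>> move_arm([
  {"gripper": 0,"x": 0,"y": 0,"z": -3,"roll": 0},
  {"gripper": 0,"x": 0,"y": 0,"z": -6,"roll": 0},
  {"gripper": 0,"x": 0,"y": 0,"z": -5,"roll": 0},
  {"gripper": 0,"x": 5.5,"y": -0.1,"z": 0,"roll": 0},
  {"gripper": 0,"x": 5.5,"y": -0.1,"z": 0,"roll": 0},
])

```text
time_s: 6.52
eef_pos: [0.4695, 0.2709, 0.3329]
eef_rot: [-0.002, 0.708, -0.706, 0.001]
wrist_force: [1.2, -0.6, -1.5]
opening: 0.393
```

>>> move_arm([
  {"gripper": 0,"x": 5.5,"y": -0.1,"z": 0,"roll": 0},
  {"gripper": 0,"x": 5.5,"y": -0.1,"z": 0,"roll": 0},
  {"gripper": 0,"x": 5.5,"y": -0.1,"z": 0,"roll": 0},
  {"gripper": 0,"x": 5.5,"y": -0.1,"z": 0,"roll": 0},
  {"gripper": 0,"x": 5.5,"y": -0.1,"z": 0,"roll": 0},
])

```text
time_s: 7.15
eef_pos: [0.4745, -0.0051, 0.332]
eef_rot: [-0.001, 0.707, -0.707, 0.001]
wrist_force: [0.2, -0.0, -1.5]
opening: 0.395
```

>>> move_arm([
  {"gripper": 0,"x": 5.5,"y": -0.1,"z": 0,"roll": 0},
  {"gripper": 0,"x": 5.5,"y": -0.1,"z": 0,"roll": 0},
  {"gripper": 0,"x": 5.5,"y": -0.1,"z": 0,"roll": 0},
  {"gripper": 0,"x": 5.5,"y": -0.1,"z": 0,"roll": 0},
  {"gripper": 0,"x": 4,"y": -0.1,"z": 0,"roll": 0},
])

```text
time_s: 7.78
eef_pos: [0.4796, -0.2657, 0.332]
eef_rot: [0.0, -0.707, 0.707, -0.001]
wrist_force: [0.9, 1.0, -0.0]
opening: 0.394
```

>>> move_arm([
  {"gripper": 0,"x": 0,"y": 0,"z": 0,"roll": 0},
  {"gripper": 0,"x": 0,"y": 0,"z": 0,"roll": 0},
])

```text
time_s: 8.02
eef_pos: [0.4797, -0.263, 0.3311]
eef_rot: [-0.0, 0.707, -0.707, 0.0]
wrist_force: [0.4, 0.4, -0.1]
opening: 0.393
```

```bash
python3 -c "
from h import *
plan([.4825,-.313,.195],-90);snap('wrist','w6');snap('side','s6')"
```

```text
t 8.03 pos [ 0.4797 -0.263   0.3311] yaw -90.0 -> roll 0.0 shift cm [ 5.01 -0.27 13.61] rows 3 each [ 1.67 -0.09  4.54]
```

View pics/w6.png

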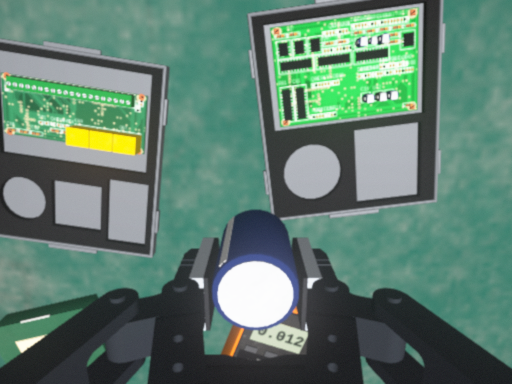

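The capacitor is held upright, with the white top at (256,290) and its well clear at (312,170).

>>> move_arm([
  {"gripper": 0,"x": 5,"y": -0.27,"z": 0,"roll": 0},
  {"gripper": 0,"x": 0,"y": 0,"z": 5,"roll": 0},
  {"gripper": 0,"x": 0,"y": 0,"z": 5,"roll": 0},
  {"gripper": 0,"x": 0,"y": 0,"z": 2,"roll": 0},
  {"gripper": 0,"x": 0,"y": 0,"z": 0,"roll": 0},
])

```text
time_s: 8.75
eef_pos: [0.4826, -0.3124, 0.2099]
eef_rot: [-0.0, 0.708, -0.707, -0.001]
wrist_force: [0.7, -0.7, 0.2]
opening: 0.392
```

>>> move_arm([
  {"gripper": 0,"x": 0,"y": 0,"z": 0.7,"roll": 0},
  {"gripper": 0,"x": 0,"y": 0,"z": 0.5,"roll": 0},
  {"gripper": 0,"x": 0,"y": 0,"z": 0,"roll": 0},
  {"gripper": 0,"x": 0,"y": 0,"z": 0,"roll": 0},
])

```text
time_s: 9.25
eef_pos: [0.4827, -0.3136, 0.1992]
eef_rot: [0.0, 0.707, -0.707, 0.0]
wrist_force: [-0.1, 0.6, -1.1]
opening: 0.393
```

>>> move_arm([
  {"gripper": 0,"x": 0,"y": 0,"z": 0.1,"roll": 0},
  {"gripper": 0,"x": 0,"y": 0,"z": 0,"roll": 0},
  {"gripper": 60,"x": 0,"y": 0,"z": 0,"roll": 0},
  {"gripper": 60,"x": 0,"y": 0,"z": 0,"roll": 0},
  {"gripper": 60,"x": 0,"y": 0,"z": 0,"roll": 0},
])

```text
time_s: 9.88
eef_pos: [0.4826, -0.3135, 0.1977]
eef_rot: [-0.0, 0.707, -0.707, 0.0]
wrist_force: [0.6, 0.1, 0.3]
opening: 0.602
```

>>> move_arm([
  {"gripper": 60,"x": 0,"y": 0,"z": -3,"roll": 0},
  {"gripper": 60,"x": 0,"y": 0,"z": -6,"roll": 0},
  {"gripper": 100,"x": -6,"y": 0.6,"z": -4,"roll": 0},
  {"gripper": 100,"x": -6,"y": 0.6,"z": 0,"roll": 0},
  {"gripper": 100,"x": 0,"y": 0,"z": 0,"roll": 0},
])

```text
time_s: 10.5
eef_pos: [0.4708, -0.1982, 0.3224]
eef_rot: [-0.0, 0.709, -0.706, -0.001]
wrist_force: [0.1, -0.8, -0.2]
opening: 1.0
```

```bash
python3 - <<'E'
from m import *
c=snap('wrist','w7');plan([.411,.2,.33],-109.3)
u,v=proj(c,[.4825,-.313,.03]);print(u,v)
t=snap('top','t7')
c,cs=comps('w7','bright',(int(u)-50,int(v)-60,int(u)+50,int(v)+50))
for x in cs: print(cen(x),cv2.contourArea(x),at(c,*cen(x),.055))
E
```

```text
t 10.55 pos [ 0.4712 -0.2     0.3225] yaw -89.8 -> roll 19.5 shift cm [-35.76  18.9   -0.76] rows 7 each [-5.11  2.7  -0.11]
401.47337434574376 170.72662842826747
(406.7511027095148, 210.1710775047259) 529.0 [ 0.45852136 -0.30972034  0.055     ]
(383.3202339181286, 156.24678362573098) 712.5 [ 0.4990241  -0.28762911  0.055     ]
(427.20317092034026, 171.04485692188706) 2155.0 [ 0.48840487 -0.32030063  0.055     ]
(383.86850152905197, 114.68501529051987) 163.5 [ 0.52774843 -0.28467373  0.055     ]
```

```bash
python3 -c "
from m import *
c=load('w7');print(proj(c,[.4825,-.313,.055]))
cv2.imwrite('pics/c7.png',cv2.resize(c['img'][80:260,280:512],None,fx=2,fy=2)[:,:,::-1])"
```

```text
(np.float64(415.8262073992842), np.float64(178.97218465585837))
```

View pics/c7.png

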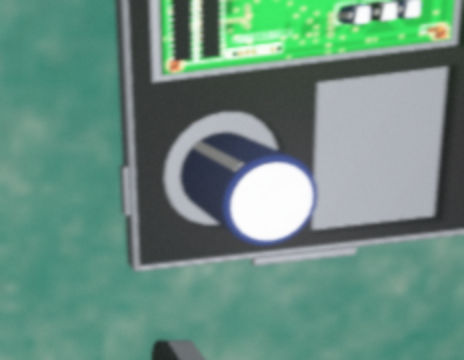

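The cap stands in its well: its top centre is at (415,179), and (416,179) is predicted for dead centre. Heat sink next.

>>> move_arm([
  {"gripper": 100,"x": 0,"y": 0,"z": 0,"roll": 9.75},
  {"gripper": 100,"x": 0,"y": 0,"z": 0,"roll": 9.75},
  {"gripper": 100,"x": -5.1,"y": 2.7,"z": 0,"roll": 0},
  {"gripper": 100,"x": -5.1,"y": 2.7,"z": 0,"roll": 0},
  {"gripper": 100,"x": -5.1,"y": 2.7,"z": 0,"roll": 0},
])

```text
time_s: 11.22
eef_pos: [0.4462, -0.0303, 0.3221]
eef_rot: [0.0, -0.576, 0.817, -0.0]
wrist_force: [0.2, -0.5, -0.5]
opening: 1.002
```

>>> move_arm([
  {"gripper": 100,"x": -5.1,"y": 2.7,"z": 0,"roll": 0},
  {"gripper": 100,"x": -5.1,"y": 2.7,"z": 0,"roll": 0},
  {"gripper": 100,"x": -5.1,"y": 2.7,"z": 0,"roll": 0},
  {"gripper": 100,"x": -5.1,"y": 2.7,"z": 0,"roll": 0},
  {"gripper": 100,"x": 0,"y": 0,"z": 0,"roll": 0},
])

```text
time_s: 11.85
eef_pos: [0.4121, 0.2005, 0.3221]
eef_rot: [0.0, -0.579, 0.815, 0.0]
wrist_force: [0.3, -0.3, 0.1]
opening: 1.001
```

```bash
python3 -c "
from h import *
plan([.411,.2,.179],-109.3);snap('wrist','w8')"
```

```text
t 11.85 pos [0.4121 0.2005 0.3221] yaw -109.2 -> roll 0.1 shift cm [ 0.09  0.08 14.31] rows 3 each [0.03 0.03 4.77]
```

View pics/w8.png

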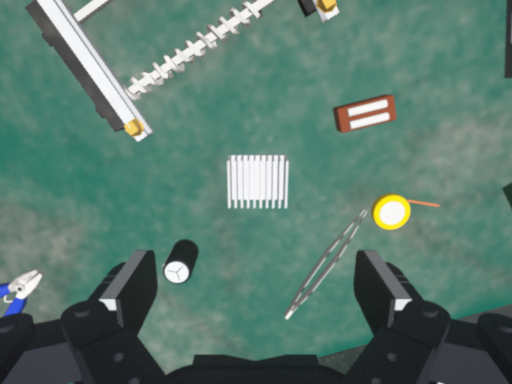

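The sink sits square in the view at about (257,181), with the fins along the image's v axis. The tweezers and the small cap are clear of the fingers' path.

```bash
python3 -c "
from m import *
c,cs=comps('w8','bright',(215,140,300,222),20)
x=np.vstack(cs)[:,0];print(x.min(0),x.max(0));m=(x.min(0)+x.max(0))/2
print(at(c,*m,.02),proj(c,[.4121,.2005,.02]))"
```

```text
[226 154] [289 208]
[0.41166585 0.19931295 0.02      ] (np.float64(255.9746910962803), np.float64(180.9783338068351))
```

>>> move_arm([
  {"gripper": 100,"x": 0,"y": 0,"z": 5,"roll": 0},
  {"gripper": 100,"x": 0,"y": 0,"z": 4,"roll": 0},
])

```text
time_s: 12.15
eef_pos: [0.4132, 0.1963, 0.2311]
eef_rot: [0.0, -0.576, 0.817, -0.0]
wrist_force: [0.2, 0.2, -0.6]
opening: 0.999
```

>>> move_arm([
  {"gripper": 100,"x": 0,"y": 0,"z": 3,"roll": 0},
  {"gripper": 100,"x": 0,"y": 0,"z": 2.2,"roll": 0},
  {"gripper": 100,"x": 0,"y": 0,"z": 0,"roll": 0},
  {"gripper": 0,"x": 0,"y": 0,"z": 0,"roll": 0},
  {"gripper": 0,"x": 0,"y": 0,"z": 0,"roll": 0},
])

```text
time_s: 12.78
eef_pos: [0.4131, 0.1977, 0.1814]
eef_rot: [0.001, -0.577, 0.817, -0.0]
wrist_force: [0.8, 0.7, -0.1]
opening: 0.601
```

>>> move_arm([
  {"gripper": 0,"x": 0,"y": 0,"z": 0,"roll": 0},
  {"gripper": 0,"x": 0,"y": 0,"z": 0,"roll": 0},
  {"gripper": 0,"x": 0,"y": 0,"z": 0,"roll": 0},
])

```text
time_s: 13.15
eef_pos: [0.4131, 0.198, 0.1817]
eef_rot: [0.001, -0.578, 0.816, -0.001]
wrist_force: [-0.4, -1.1, 5.2]
opening: 0.559
```

```bash
python3 -c "
from h import *
plan([.4905,-.378,.179],-82.5)"
```

```text
t 13.15 pos [0.4131 0.198  0.1817] yaw -109.4 -> roll -26.9 shift cm [58.12 -0.16  0.29] rows 10 each [ 5.81 -0.02  0.03]
```

>>> move_arm([
  {"gripper": 0,"x": 0,"y": 0,"z": -3,"roll": 0},
  {"gripper": 0,"x": 0,"y": 0,"z": -6,"roll": 0},
  {"gripper": 0,"x": 0,"y": 0,"z": -5,"roll": -9},
  {"gripper": 0,"x": 0,"y": 0,"z": 0,"roll": -9},
  {"gripper": 0,"x": 0,"y": 0,"z": 0,"roll": -9},
])

```text
time_s: 13.78
eef_pos: [0.4122, 0.1981, 0.3218]
eef_rot: [-0.001, 0.754, -0.657, 0.001]
wrist_force: [-0.3, -0.8, -0.8]
opening: 0.557
```

>>> move_arm([
  {"gripper": 0,"x": 5.8,"y": 0,"z": 0,"roll": 0},
  {"gripper": 0,"x": 5.8,"y": 0,"z": 0,"roll": 0},
  {"gripper": 0,"x": 5.8,"y": 0,"z": 0,"roll": 0},
  {"gripper": 0,"x": 5.8,"y": 0,"z": 0,"roll": 0},
  {"gripper": 0,"x": 5.8,"y": 0,"z": 0,"roll": 0},
])

```text
time_s: 14.4
eef_pos: [0.45, -0.0913, 0.321]
eef_rot: [-0.0, 0.752, -0.659, 0.001]
wrist_force: [0.5, -0.5, -0.8]
opening: 0.559
```

>>> move_arm([
  {"gripper": 0,"x": 5.8,"y": 0,"z": 0,"roll": 0},
  {"gripper": 0,"x": 5.8,"y": 0,"z": 0,"roll": 0},
  {"gripper": 0,"x": 5.8,"y": 0,"z": 0,"roll": 0},
  {"gripper": 0,"x": 5.8,"y": 0,"z": 0,"roll": 0},
  {"gripper": 0,"x": 5.8,"y": 0,"z": 0,"roll": 0},
])

```text
time_s: 15.02
eef_pos: [0.4881, -0.3788, 0.3207]
eef_rot: [-0.0, 0.752, -0.659, 0.0]
wrist_force: [0.4, -0.1, -0.8]
opening: 0.561
```

>>> move_arm([
  {"gripper": 0,"x": 0,"y": 0,"z": 0,"roll": 0},
  {"gripper": 0,"x": 0,"y": 0,"z": 0,"roll": 0},
])

```text
time_s: 15.28
eef_pos: [0.4879, -0.3766, 0.32]
eef_rot: [-0.0, 0.752, -0.659, -0.001]
wrist_force: [-0.0, -0.2, -0.8]
opening: 0.555
```

```bash
python3 -c "
from h import *
plan([.4905,-.378,.187],-82.5);snap('wrist','w9')"
```

```text
t 15.28 pos [ 0.4879 -0.3766  0.32  ] yaw -82.5 -> roll 0.0 shift cm [ 0.19 -0.25 13.3 ] rows 3 each [ 0.06 -0.08  4.43]
```

View pics/w9.png

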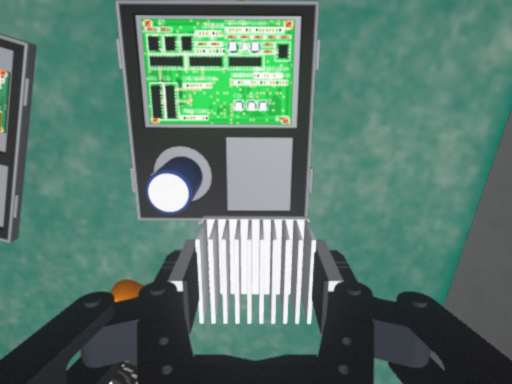

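Sink held square at u about 256 over an aligned tray; the well spans u 226–292. I'll remeasure the well from here.

```bash
python3 -c "
from m import *
c,cs=comps('w9','grey',(218,133,303,213),300)
x=max(cs,key=cv2.contourArea);p=np.array([at(c,*q,.007)[:2] for q in x[:,0].astype(float)],np.float32);r=cv2.minAreaRect(p);print(r)
plan([r[0][0],r[0][1],.186],-82.5)"
```

```text
((0.4909398555755615, -0.3782310485839844), (0.06454076617956161, 0.05573737993836403), 7.402643203735352)
t 15.32 pos [ 0.488  -0.376   0.3201] yaw -82.4 -> roll 0.1 shift cm [ 0.28 -0.26 13.41] rows 3 each [ 0.09 -0.09  4.47]
```

>>> move_arm([
  {"gripper": 0,"x": 0.2,"y": -0.25,"z": 4,"roll": 0},
  {"gripper": 0,"x": 0,"y": 0,"z": 4,"roll": 0},
  {"gripper": 0,"x": 0,"y": 0,"z": 3,"roll": 0},
  {"gripper": 0,"x": 0,"y": 0,"z": 1,"roll": 0},
  {"gripper": 0,"x": 0,"y": 0,"z": 0,"roll": 0},
])

```text
time_s: 15.95
eef_pos: [0.4911, -0.3778, 0.2005]
eef_rot: [-0.0, 0.752, -0.659, -0.0]
wrist_force: [-0.1, -0.5, -0.4]
opening: 0.553
```

>>> move_arm([
  {"gripper": 0,"x": 0,"y": 0,"z": 0.6,"roll": 0},
  {"gripper": 0,"x": 0,"y": 0,"z": 0.4,"roll": 0},
  {"gripper": 0,"x": 0,"y": 0,"z": 0.3,"roll": 0},
  {"gripper": 0,"x": 0,"y": 0,"z": 0,"roll": 0},
])

```text
time_s: 16.45
eef_pos: [0.4908, -0.3787, 0.1871]
eef_rot: [-0.0, 0.752, -0.659, -0.0]
wrist_force: [-0.2, -0.1, -0.8]
opening: 0.552
```

>>> move_arm([
  {"gripper": 0,"x": 0,"y": 0,"z": 0.1,"roll": 0},
  {"gripper": 0,"x": 0,"y": 0,"z": 0,"roll": 0},
  {"gripper": 66,"x": 0,"y": 0,"z": 0,"roll": 0},
  {"gripper": 66,"x": 0,"y": 0,"z": 0,"roll": 0},
  {"gripper": 66,"x": 0,"y": 0,"z": 0,"roll": 0},
])

```text
time_s: 17.08
eef_pos: [0.4909, -0.3787, 0.1864]
eef_rot: [0.0, 0.752, -0.659, 0.0]
wrist_force: [0.7, -0.9, 0.5]
opening: 0.658
```

>>> move_arm([
  {"gripper": 66,"x": 0,"y": 0,"z": -3,"roll": 0},
  {"gripper": 66,"x": 0,"y": 0,"z": -6,"roll": 0},
  {"gripper": 66,"x": 0,"y": 0,"z": -4,"roll": 0},
  {"gripper": 100,"x": -5,"y": 5,"z": 0,"roll": 0},
  {"gripper": 100,"x": 0,"y": 0,"z": 0,"roll": 0},
])

```text
time_s: 17.7
eef_pos: [0.438, -0.3368, 0.314]
eef_rot: [-0.001, 0.752, -0.659, -0.004]
wrist_force: [-0.4, -1.1, -0.5]
opening: 1.001
```

```bash
python3 -c "
from h import *
c=snap('wrist','w10');plan([.3648,.2885,.32],-90);print(proj(c,[.4909,-.3782,.017]))
cv2.imwrite('pics/c10.png',cv2.resize(c['img'][:260,120:],None,fx=2,fy=2)[:,:,::-1])"
```

```text
t 17.75 pos [ 0.4398 -0.3389  0.3154] yaw -82.5 -> roll 7.5 shift cm [-62.74   7.5   -0.31] rows 11 each [-5.7   0.68 -0.03]
(np.float64(320.72548240112354), np.float64(123.00746733310666))
```

View pics/c10.png

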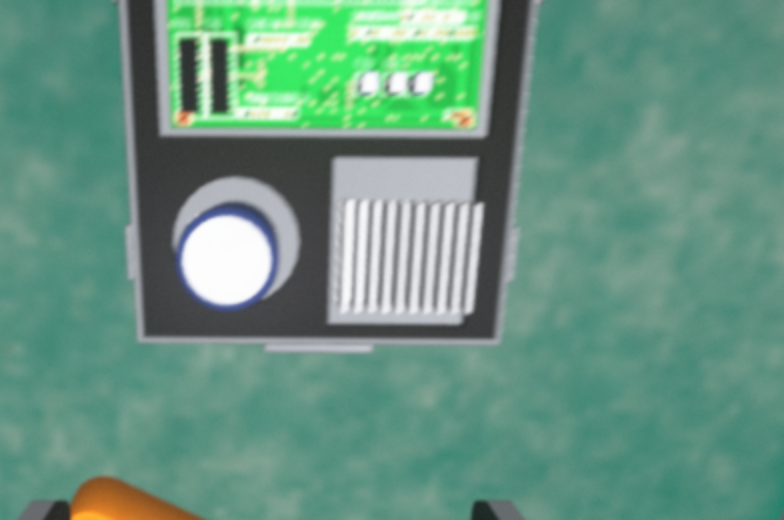

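Both parts are in their wells; I'll check that the sink lies flat by projecting its expected top corners against the crop.

```bash
python3 -c "
from h import *
c=load('w10');th=np.radians(7.4);X=np.array([np.cos(th),np.sin(th)]);Y=np.array([-np.sin(th),np.cos(th)]);C=np.array([.4895,-.3782])
for z in (.031,.035):
  for sx in(.02,-.02):
    for sy in (.024,-.024):
      u,v=proj(c,[*(C+sx*X+sy*Y),z]);print(z,sx,sy,round((u-120)*2),round(v*2))
  "
```

```text
0.031 0.02 0.024 344 197
0.031 0.02 -0.024 478 198
0.031 -0.02 0.024 340 308
0.031 -0.02 -0.024 468 308
0.035 0.02 0.024 345 198
0.035 0.02 -0.024 482 198
0.035 -0.02 0.024 341 310
0.035 -0.02 -0.024 471 310
```

>>> move_arm([
  {"gripper": 100,"x": 0,"y": 0,"z": 0,"roll": 7.5},
  {"gripper": 100,"x": -5.7,"y": 0.7,"z": 0,"roll": 0},
  {"gripper": 100,"x": -5.7,"y": 0.7,"z": 0,"roll": 0},
  {"gripper": 100,"x": -5.7,"y": 0.7,"z": 0,"roll": 0},
  {"gripper": 100,"x": -5.7,"y": 0.7,"z": 0,"roll": 0},
])

```text
time_s: 18.38
eef_pos: [0.4138, -0.1117, 0.3169]
eef_rot: [0.0, -0.707, 0.707, -0.001]
wrist_force: [0.3, 0.6, 0.7]
opening: 1.0
```

>>> move_arm([
  {"gripper": 100,"x": -5.7,"y": 0.7,"z": 0,"roll": 0},
  {"gripper": 100,"x": -5.7,"y": 0.7,"z": 0,"roll": 0},
  {"gripper": 100,"x": -5.7,"y": 0.7,"z": 0,"roll": 0},
  {"gripper": 100,"x": -5.7,"y": 0.7,"z": 0,"roll": 0},
  {"gripper": 100,"x": -5.7,"y": 0.7,"z": 0,"roll": 0},
])

```text
time_s: 19.0
eef_pos: [0.3788, 0.1743, 0.3173]
eef_rot: [-0.001, 0.707, -0.707, 0.001]
wrist_force: [0.4, -0.3, -0.1]
opening: 0.997
```

>>> move_arm([
  {"gripper": 100,"x": -5.7,"y": 0.7,"z": 0,"roll": 0},
  {"gripper": 100,"x": -5.7,"y": 0.7,"z": 0,"roll": 0},
  {"gripper": 100,"x": 0,"y": 0,"z": 0,"roll": 0},
  {"gripper": 100,"x": 0,"y": 0,"z": 0,"roll": 0},
])

```text
time_s: 19.5
eef_pos: [0.3645, 0.2866, 0.3163]
eef_rot: [-0.0, 0.708, -0.706, 0.0]
wrist_force: [-0.2, -0.7, -0.5]
opening: 1.001
```

```bash
python3 -c "
from m import *
plan([.3648,.2885,.183],-90)
snap('wrist','w11')
c=load('w11');P=proj(c,[.3648,.2885,.04]);print(P);u,v=map(int,P)
c,cs=comps('w11','bright',(u-30,v-30,u+30,v+30))
for x in cs:print(cen(x),cv2.contourArea(x),at(c,*cen(x),.04))"
```

```text
t 19.5 pos [0.3645 0.2866 0.3163] yaw -89.9 -> roll 0.1 shift cm [-0.19 -0.03 13.33] rows 3 each [-0.06 -0.01  4.44]
(np.float64(253.50587948947265), np.float64(190.15746607459351))
(253.92603550295857, 190.14760026298487) 507.0 [0.36480808 0.28818242 0.04      ]
```

Small cap confirmed at (.3648,.2882). Descending on it.

>>> move_arm([
  {"gripper": 100,"x": -0.15,"y": 0,"z": 5,"roll": 0},
  {"gripper": 100,"x": 0,"y": 0,"z": 5,"roll": 0},
  {"gripper": 100,"x": 0,"y": 0,"z": 2.3,"roll": 0},
  {"gripper": 100,"x": 0,"y": 0,"z": 1,"roll": 0},
  {"gripper": 0,"x": 0,"y": 0,"z": 0,"roll": 0},
])

```text
time_s: 20.18
eef_pos: [0.3646, 0.2871, 0.1833]
eef_rot: [-0.0, -0.707, 0.708, 0.0]
wrist_force: [0.3, 1.6, 0.4]
opening: 0.816
```

>>> move_arm([
  {"gripper": 0,"x": 0,"y": 0,"z": 0,"roll": 0},
  {"gripper": 0,"x": 0,"y": 0,"z": 0,"roll": 0},
  {"gripper": 0,"x": 0,"y": 0,"z": 0,"roll": 0},
  {"gripper": 0,"x": 0,"y": 0,"z": 0,"roll": 0},
  {"gripper": 0,"x": 0,"y": 0,"z": 0,"roll": 0},
])

```text
time_s: 20.8
eef_pos: [0.3645, 0.2881, 0.1844]
eef_rot: [-0.001, 0.707, -0.707, 0.0]
wrist_force: [-0.6, -1.4, 5.8]
opening: 0.27
```

```bash
python3 -c "
from h import *
plan([.4583,-.0517,.183],-98.7)"
```

```text
t 20.8 pos [0.3645 0.2881 0.1844] yaw -89.9 -> roll 8.8 shift cm [ 32.17 -14.41   0.14] rows 6 each [ 5.36 -2.4   0.02]
```

>>> move_arm([
  {"gripper": 0,"x": 0,"y": 0,"z": -3,"roll": 0},
  {"gripper": 0,"x": 0,"y": 0,"z": -6,"roll": 0},
  {"gripper": 0,"x": 0,"y": 0,"z": -3,"roll": 8.8},
  {"gripper": 0,"x": 5.36,"y": -2.4,"z": 0,"roll": 0},
  {"gripper": 0,"x": 5.36,"y": -2.4,"z": 0,"roll": 0},
])

```text
time_s: 21.42
eef_pos: [0.3952, 0.174, 0.3045]
eef_rot: [0.001, -0.652, 0.758, -0.001]
wrist_force: [1.3, 0.2, 0.4]
opening: 0.273
```

>>> move_arm([
  {"gripper": 0,"x": 5.36,"y": -2.4,"z": 0,"roll": 0},
  {"gripper": 0,"x": 5.36,"y": -2.4,"z": 0,"roll": 0},
  {"gripper": 0,"x": 5.36,"y": -2.4,"z": 0,"roll": 0},
  {"gripper": 0,"x": 5.36,"y": -2.4,"z": 0,"roll": 0},
  {"gripper": 0,"x": 0,"y": 0,"z": 0,"roll": 0},
])

```text
time_s: 22.05
eef_pos: [0.4582, -0.0555, 0.3042]
eef_rot: [0.0, -0.649, 0.761, -0.001]
wrist_force: [0.0, 0.2, 0.5]
opening: 0.273
```

>>> move_arm([
  {"gripper": 0,"x": 0,"y": 0,"z": 0,"roll": 0},
])

```text
time_s: 22.18
eef_pos: [0.4569, -0.0517, 0.3032]
eef_rot: [0.0, -0.651, 0.759, 0.0]
wrist_force: [-0.3, 0.8, -0.4]
opening: 0.275
```

```bash
python3 -c "
from h import *
plan([.4583,-.0517,.1885],-98.7)"
```

```text
t 22.18 pos [ 0.4569 -0.0517  0.3032] yaw -98.8 -> roll -0.1 shift cm [-0.02 -0.14 11.47] rows 2 each [-0.01 -0.07  5.74]
```

>>> move_arm([
  {"gripper": 0,"x": 0,"y": -0.14,"z": 5,"roll": 0},
  {"gripper": 0,"x": 0,"y": 0,"z": 4,"roll": 0},
  {"gripper": 0,"x": 0,"y": 0,"z": 1.5,"roll": 0},
  {"gripper": 0,"x": 0,"y": 0,"z": 0.7,"roll": 0},
  {"gripper": 0,"x": 0,"y": 0,"z": 0,"roll": 0},
])

```text
time_s: 22.8
eef_pos: [0.4591, -0.0519, 0.192]
eef_rot: [0.0, -0.651, 0.759, -0.0]
wrist_force: [-1.2, -0.2, -0.3]
opening: 0.271
```

>>> move_arm([
  {"gripper": 0,"x": 0,"y": 0,"z": 0.2,"roll": 0},
  {"gripper": 0,"x": 0,"y": 0,"z": 0,"roll": 0},
])

```text
time_s: 23.05
eef_pos: [0.459, -0.0524, 0.19]
eef_rot: [0.0, -0.651, 0.759, -0.001]
wrist_force: [0.1, -0.4, -0.1]
opening: 0.272
```

>>> move_arm([
  {"gripper": 0,"x": 0,"y": 0,"z": 0.13,"roll": 0},
  {"gripper": 0,"x": 0,"y": 0,"z": 0,"roll": 0},
  {"gripper": 45,"x": 0,"y": 0,"z": 0,"roll": 0},
  {"gripper": 45,"x": 0,"y": 0,"z": 0,"roll": 0},
  {"gripper": 45,"x": 0,"y": 0,"z": 0,"roll": 0},
])

```text
time_s: 23.68
eef_pos: [0.4585, -0.0522, 0.1878]
eef_rot: [-0.0, -0.651, 0.759, 0.0]
wrist_force: [-0.3, 0.3, -0.5]
opening: 0.449
```

>>> move_arm([
  {"gripper": 45,"x": 0,"y": 0,"z": -3,"roll": 0},
  {"gripper": 45,"x": 0,"y": 0,"z": -6,"roll": 0},
  {"gripper": 100,"x": 0,"y": 0,"z": -4,"roll": -10.05},
  {"gripper": 100,"x": 0,"y": 0,"z": 0,"roll": -10.05},
  {"gripper": 100,"x": 0,"y": 0,"z": 0,"roll": -10.05},
])

```text
time_s: 24.3
eef_pos: [0.4587, -0.0522, 0.3187]
eef_rot: [-0.0, 0.828, -0.561, 0.001]
wrist_force: [-0.0, -0.2, 0.2]
opening: 0.999
```

>>> move_arm([
  {"gripper": 100,"x": 0,"y": 0,"z": 0,"roll": -10.05},
  {"gripper": 100,"x": 0,"y": 0,"z": 0,"roll": -10.05},
  {"gripper": 100,"x": 0,"y": 0,"z": 0,"roll": -10.05},
  {"gripper": 100,"x": 0,"y": 0,"z": 0,"roll": -10.05},
  {"gripper": 100,"x": 0,"y": 0,"z": 0,"roll": -10.05},
])

```text
time_s: 24.92
eef_pos: [0.4585, -0.0522, 0.3178]
eef_rot: [-0.0, 0.988, -0.157, -0.0]
wrist_force: [-0.6, -0.1, -0.5]
opening: 0.998
```

>>> move_arm([
  {"gripper": 100,"x": 0,"y": 0,"z": 0,"roll": -10.05},
  {"gripper": 100,"x": 0,"y": 0,"z": 0,"roll": -10.05},
  {"gripper": 100,"x": 0,"y": 0,"z": 0,"roll": 0},
])

```text
time_s: 25.3
eef_pos: [0.4585, -0.0522, 0.3178]
eef_rot: [-0.0, 1.0, 0.014, -0.0]
wrist_force: [-0.2, 0.7, 0.1]
opening: 0.996
```

```bash
python3 -c "
from m import *
plan([.5955,.391,.32],1.7)
c=snap('wrist','w12');print(proj(c,[.4583,-.0517,.044]))
c,cs=comps('w12','bright',(60,0,450,300),150)
for x in cs:print(np.round(cen(x)),cv2.contourArea(x),at(c,*cen(x),.044).round(4))"
```

```text
t 25.3 pos [ 0.4585 -0.0522  0.3178] yaw 1.6 -> roll -0.1 shift cm [ 15.   -43.89  -0.22] rows 8 each [ 1.88 -5.49 -0.03]
(np.float64(255.0305175344987), np.float64(191.98369853434247))
[236. 273.] 1879.5 [ 0.445  -0.1205  0.044 ]
[117. 254.] 316.0 [ 0.35   -0.1067  0.044 ]
[245. 228.] 1984.0 [ 0.4512 -0.0814  0.044 ]
[256. 192.] 530.5 [ 0.4587 -0.0514  0.044 ]
[327. 222.] 3822.5 [ 0.5145 -0.0739  0.044 ]
[254. 170.] 648.5 [ 0.4569 -0.0347  0.044 ]
[ 75. 192.] 2074.5 [ 0.3234 -0.056   0.044 ]
[146. 167.] 701.0 [ 0.3781 -0.0345  0.044 ]
[192. 155.] 266.0 [ 0.4117 -0.025   0.044 ]
[348. 212.] 1941.0 [ 0.5299 -0.066   0.044 ]
[434. 154.] 335.5 [ 0.5868 -0.0191  0.044 ]
[425. 100.] 153.5 [0.5738 0.0184 0.044 ]
[270.  74.] 173.5 [0.4659 0.0319 0.044 ]
[397.  66.] 757.0 [0.5512 0.0395 0.044 ]
[422.  52.] 157.5 [0.5662 0.0487 0.044 ]
[250.  35.] 152.5 [0.452  0.0558 0.044 ]
[162.  83.] 6653.5 [0.3925 0.0243 0.044 ]
[394.  10.] 190.0 [0.5439 0.0731 0.044 ]
[291.  28.] 1025.5 [0.4783 0.0607 0.044 ]
```

Small cap seated: its top is at (.4587,-.0514), and its well is at (.4583,-.0517). Relay next.

>>> move_arm([
  {"gripper": 100,"x": 1.9,"y": -5.5,"z": 0,"roll": 0},
  {"gripper": 100,"x": 1.9,"y": -5.5,"z": 0,"roll": 0},
  {"gripper": 100,"x": 1.9,"y": -5.5,"z": 0,"roll": 0},
  {"gripper": 100,"x": 1.9,"y": -5.5,"z": 0,"roll": 0},
  {"gripper": 100,"x": 1.9,"y": -5.5,"z": 0,"roll": 0},
])

```text
time_s: 25.98
eef_pos: [0.5456, 0.2275, 0.3179]
eef_rot: [0.0, 1.0, 0.013, 0.0]
wrist_force: [1.3, -1.2, -0.2]
opening: 1.001
```

>>> move_arm([
  {"gripper": 100,"x": 1.9,"y": -5.5,"z": 0,"roll": 0},
  {"gripper": 100,"x": 1.9,"y": -5.5,"z": 0,"roll": 0},
  {"gripper": 100,"x": 1.7,"y": -5.4,"z": 0,"roll": 0},
  {"gripper": 100,"x": 0,"y": 0,"z": 0,"roll": 0},
  {"gripper": 100,"x": 0,"y": 0,"z": 0,"roll": 0},
])

```text
time_s: 26.6
eef_pos: [0.595, 0.391, 0.3171]
eef_rot: [0.001, 1.0, 0.014, -0.001]
wrist_force: [-0.1, -0.8, -0.2]
opening: 1.002
```

```bash
python3 -c "
from m import *
plan([.5955,.391,.18],1.7)
c=snap('wrist','w13');u,v=map(int,proj(c,[.5955,.391,.012]));print(u,v)
c,cs=comps('w13','nongreen',(u-45,v-45,u+45,v+45),150)
for x in cs:
  p=np.array([at(c,*q,.012)[:2] for q in x[:,0].astype(float)],np.float32);print(np.round(cen(x)),cv2.contourArea(x),cv2.minAreaRect(p))
cv2.imwrite('pics/c13.png',c['img'][:,:,::-1])"
```

```text
t 26.6 pos [0.595  0.391  0.3171] yaw 1.6 -> roll -0.1 shift cm [ 7.000e-02 -1.000e-02  1.371e+01] rows 3 each [ 0.02 -0.    4.57]
256 181
[289. 220.] 161.5 ((0.6257452964782715, 0.35815194249153137), (0.01759674772620201, 0.012103745713829994), 1.699552297592163)
[294. 192.] 443.5 ((0.6264123916625977, 0.3816342055797577), (0.01268717460334301, 0.04084942862391472), 3.878937005996704)
[256. 180.] 1105.0 ((0.5948314666748047, 0.3912164866924286), (0.027987629175186157, 0.030397498980164528), 1.6674619913101196)
```

View pics/c13.png

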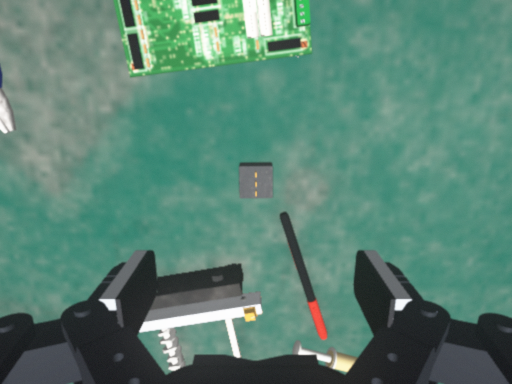

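Relay at (256,180), square to the jaws; the screwdriver tip at (285,214) is about 28 mm off the finger line. Descend and grip.

>>> move_arm([
  {"gripper": 70,"x": 0,"y": 0,"z": 5,"roll": 0},
  {"gripper": 70,"x": 0,"y": 0,"z": 5,"roll": 0},
  {"gripper": 70,"x": 0,"y": 0,"z": 2.7,"roll": 0},
  {"gripper": 70,"x": 0,"y": 0,"z": 1,"roll": 0},
  {"gripper": 70,"x": 0,"y": 0,"z": 0,"roll": 0},
])

```text
time_s: 27.28
eef_pos: [0.5957, 0.3903, 0.1813]
eef_rot: [0.0, 1.0, 0.014, -0.0]
wrist_force: [0.8, -0.6, 0.4]
opening: 0.703
```

>>> move_arm([
  {"gripper": 0,"x": 0,"y": 0,"z": 0,"roll": 0},
  {"gripper": 0,"x": 0,"y": 0,"z": 0,"roll": 0},
  {"gripper": 0,"x": 0,"y": 0,"z": 0,"roll": 0},
  {"gripper": 0,"x": 0,"y": 0,"z": 0,"roll": 0},
  {"gripper": 0,"x": 0,"y": 0,"z": 0,"roll": 0},
])

```text
time_s: 27.9
eef_pos: [0.5962, 0.3915, 0.1833]
eef_rot: [-0.001, 1.0, 0.015, 0.002]
wrist_force: [-0.1, -1.3, 6.4]
opening: 0.305
```

```bash
python3 -c "
from h import *
plan([.4508,-.0996,.3],-8.7)"
```

```text
t 27.9 pos [0.5962 0.3915 0.1833] yaw 1.7 -> roll 10.4 shift cm [ -6.91  50.72 -11.78] rows 9 each [-0.77  5.64 -1.31]
```

>>> move_arm([
  {"gripper": 0,"x": 0,"y": 0,"z": -3,"roll": 0},
  {"gripper": 0,"x": 0,"y": 0,"z": -6,"roll": 0},
  {"gripper": 0,"x": 0,"y": 0,"z": -6,"roll": 10.4},
  {"gripper": 0,"x": -0.77,"y": 5.63,"z": 0,"roll": 0},
  {"gripper": 0,"x": -0.77,"y": 5.63,"z": 0,"roll": 0},
])

```text
time_s: 28.52
eef_pos: [0.5627, 0.2815, 0.3328]
eef_rot: [-0.0, 0.997, -0.075, 0.002]
wrist_force: [0.2, -0.0, -0.8]
opening: 0.301
```

>>> move_arm([
  {"gripper": 0,"x": -0.77,"y": 5.63,"z": 0,"roll": 0},
  {"gripper": 0,"x": -0.77,"y": 5.63,"z": 0,"roll": 0},
  {"gripper": 0,"x": -0.77,"y": 5.63,"z": 0,"roll": 0},
  {"gripper": 0,"x": -0.77,"y": 5.63,"z": 0,"roll": 0},
  {"gripper": 0,"x": -0.77,"y": 5.63,"z": 0,"roll": 0},
])

```text
time_s: 29.15
eef_pos: [0.4819, 0.0082, 0.3316]
eef_rot: [0.0, 0.997, -0.075, 0.001]
wrist_force: [1.0, -0.0, -0.1]
opening: 0.302
```

>>> move_arm([
  {"gripper": 0,"x": -0.77,"y": 5.63,"z": 0,"roll": 0},
  {"gripper": 0,"x": -0.77,"y": 5.63,"z": 0,"roll": 0},
  {"gripper": 0,"x": 0,"y": 0,"z": 0,"roll": 0},
  {"gripper": 0,"x": 0,"y": 0,"z": 0,"roll": 0},
])

```text
time_s: 29.65
eef_pos: [0.4504, -0.0992, 0.3313]
eef_rot: [-0.0, 0.997, -0.076, 0.0]
wrist_force: [-0.1, 0.4, -1.0]
opening: 0.305
```

```bash
python3 -c "
from h import *
plan([.4508,-.0996,.1875],-8.7)"
```

```text
t 29.65 pos [ 0.4504 -0.0992  0.3313] yaw -8.7 -> roll -0.0 shift cm [ 0.03  0.03 14.38] rows 3 each [0.01 0.01 4.79]
```

>>> move_arm([
  {"gripper": 0,"x": 0,"y": 0,"z": 5,"roll": 0},
  {"gripper": 0,"x": 0,"y": 0,"z": 5,"roll": 0},
  {"gripper": 0,"x": 0,"y": 0,"z": 2.5,"roll": 0},
  {"gripper": 0,"x": 0,"y": 0,"z": 1,"roll": 0},
  {"gripper": 0,"x": 0,"y": 0,"z": 0.4,"roll": 0},
])

```text
time_s: 30.28
eef_pos: [0.4509, -0.0985, 0.192]
eef_rot: [-0.0, 0.997, -0.075, 0.0]
wrist_force: [0.2, 0.2, -0.6]
opening: 0.301
```

>>> move_arm([
  {"gripper": 0,"x": 0,"y": 0,"z": 0.2,"roll": 0},
  {"gripper": 0,"x": 0,"y": 0,"z": 0.1,"roll": 0},
  {"gripper": 0,"x": 0,"y": 0,"z": 0,"roll": 0},
])

```text
time_s: 30.65
eef_pos: [0.4507, -0.0995, 0.1895]
eef_rot: [0.0, 0.997, -0.076, 0.001]
wrist_force: [-0.6, 0.3, -0.4]
opening: 0.302
```

>>> move_arm([
  {"gripper": 0,"x": 0,"y": 0,"z": 0.2,"roll": 0},
  {"gripper": 0,"x": 0,"y": 0,"z": 0,"roll": 0},
  {"gripper": 45,"x": 0,"y": 0,"z": 0,"roll": 0},
  {"gripper": 45,"x": 0,"y": 0,"z": 0,"roll": 0},
  {"gripper": 45,"x": 0,"y": 0,"z": 0,"roll": 0},
])

```text
time_s: 31.28
eef_pos: [0.4503, -0.0993, 0.1868]
eef_rot: [-0.0, 0.997, -0.076, -0.0]
wrist_force: [0.5, 0.0, -0.4]
opening: 0.452
```

>>> move_arm([
  {"gripper": 45,"x": 0,"y": 0,"z": -3,"roll": 0},
  {"gripper": 45,"x": 0,"y": 0,"z": -6,"roll": 0},
  {"gripper": 100,"x": 0,"y": 0,"z": -4,"roll": 9.6},
  {"gripper": 100,"x": 0,"y": 0,"z": 0,"roll": 9.6},
  {"gripper": 100,"x": 0,"y": 0,"z": 0,"roll": 9.6},
])

```text
time_s: 31.9
eef_pos: [0.4505, -0.0994, 0.3177]
eef_rot: [0.0, 0.946, -0.324, 0.001]
wrist_force: [-0.5, -1.0, 0.4]
opening: 1.0
```

>>> move_arm([
  {"gripper": 100,"x": 0,"y": 0,"z": 0,"roll": 9.6},
  {"gripper": 100,"x": 0,"y": 0,"z": 0,"roll": 9.6},
  {"gripper": 100,"x": 0,"y": 0,"z": 0,"roll": 9.6},
  {"gripper": 100,"x": 0,"y": 0,"z": 0,"roll": 9.6},
  {"gripper": 100,"x": 0,"y": 0,"z": 0,"roll": 9.6},
])

```text
time_s: 32.52
eef_pos: [0.4503, -0.0993, 0.3168]
eef_rot: [0.0, 0.733, -0.681, -0.0]
wrist_force: [0.2, 0.4, 0.4]
opening: 1.001
```

>>> move_arm([
  {"gripper": 100,"x": 0,"y": 0,"z": 0,"roll": 9.6},
  {"gripper": 100,"x": 0,"y": 0,"z": 0,"roll": 0},
])

```text
time_s: 32.78
eef_pos: [0.4503, -0.0993, 0.3168]
eef_rot: [-0.0, -0.676, 0.737, 0.0]
wrist_force: [-0.4, -0.1, 0.3]
opening: 1.0
```

```bash
python3 -c "
from h import *
snap('wrist','w14');plan([.434,.0998,.32],-95.3)"
```

```text
t 32.83 pos [ 0.4504 -0.0993  0.3168] yaw -94.9 -> roll 0.4 shift cm [-19.68   3.47  -0.31] rows 4 each [-4.92  0.87 -0.08]
```

>>> move_arm([
  {"gripper": 100,"x": -4.9,"y": 0.85,"z": 0,"roll": 0},
  {"gripper": 100,"x": -4.9,"y": 0.85,"z": 0,"roll": 0},
  {"gripper": 100,"x": -4.9,"y": 0.85,"z": 0,"roll": 0},
  {"gripper": 100,"x": -4.9,"y": 0.85,"z": 0,"roll": 0},
  {"gripper": 100,"x": 0,"y": 0,"z": 0,"roll": 0},
])

```text
time_s: 33.45
eef_pos: [0.4331, 0.1015, 0.3169]
eef_rot: [0.0, -0.678, 0.735, 0.0]
wrist_force: [-0.0, -0.5, 0.4]
opening: 1.002
```

>>> move_arm([
  {"gripper": 100,"x": 0,"y": 0,"z": 0,"roll": 0},
])

```text
time_s: 33.58
eef_pos: [0.4339, 0.0987, 0.3169]
eef_rot: [-0.0, -0.676, 0.737, -0.0]
wrist_force: [-0.3, -0.4, -0.3]
opening: 0.998
```

```bash
python3 -c "
from m import *
c=snap('wrist','w15');u,v=map(int,proj(c,[.434,.0998,.015]))
c,cs=comps('w15','nongreen',(u-50,v-35,u+50,v+35),150)
for x in cs:
  p=np.array([at(c,*q,.018)[:2] for q in x[:,0].astype(float)],np.float32);r=cv2.minAreaRect(p);print(np.round(cen(x)),cv2.contourArea(x),r)
  plan([*r[0],.18],-95.3)
a=np.vstack([load('w14')['img'],c['img']]);cv2.imwrite('pics/c15.png',cv2.resize(a,None,fx=.78,fy=.78,interpolation=cv2.INTER_AREA)[:,:,::-1])"
```

```text
[254. 179.] 1463.5 ((0.436739981174469, 0.1002926379442215), (0.04531947150826454, 0.02369045279920101), 85.0320053100586)
t 33.62 pos [0.4341 0.0982 0.3169] yaw -95.0 -> roll 0.3 shift cm [-0.24 -0.25 13.69] rows 3 each [-0.08 -0.08  4.56]
```

View pics/c15.png

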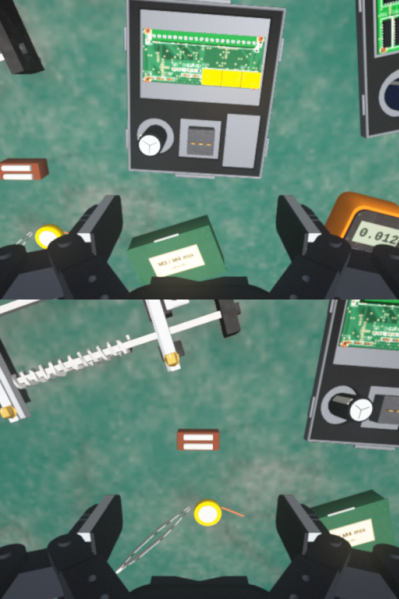

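Upper half: the small cap and relay sit in their wells. Lower half: the fuse block is square at (254,179) with nothing in the fingers' way.

>>> move_arm([
  {"gripper": 100,"x": -0.15,"y": -0.15,"z": 5,"roll": 0.3},
  {"gripper": 100,"x": 0,"y": 0,"z": 5,"roll": 0},
  {"gripper": 100,"x": 0,"y": 0,"z": 2.6,"roll": 0},
  {"gripper": 100,"x": 0,"y": 0,"z": 1,"roll": 0},
  {"gripper": 100,"x": 0,"y": 0,"z": 0,"roll": 0},
])

```text
time_s: 34.25
eef_pos: [0.4358, 0.0994, 0.1809]
eef_rot: [-0.0, -0.673, 0.74, 0.0]
wrist_force: [-0.9, 1.3, -0.0]
opening: 1.002
```

>>> move_arm([
  {"gripper": 0,"x": 0,"y": 0,"z": 0,"roll": 0},
  {"gripper": 0,"x": 0,"y": 0,"z": 0,"roll": 0},
  {"gripper": 0,"x": 0,"y": 0,"z": 0,"roll": 0},
  {"gripper": 0,"x": 0,"y": 0,"z": 0,"roll": 0},
  {"gripper": 0,"x": 0,"y": 0,"z": 0,"roll": 0},
])

```text
time_s: 34.88
eef_pos: [0.4362, 0.1003, 0.1824]
eef_rot: [0.001, -0.673, 0.739, -0.001]
wrist_force: [-2.9, -1.3, 10.1]
opening: 0.501
```

>>> move_arm([
  {"gripper": 0,"x": 0,"y": 0,"z": -3,"roll": 0},
  {"gripper": 0,"x": 0,"y": 0,"z": -6,"roll": 0},
  {"gripper": 0,"x": 0,"y": 0,"z": -3,"roll": -9.6},
  {"gripper": 0,"x": 0,"y": 0,"z": 0,"roll": -9.6},
  {"gripper": 0,"x": 0,"y": 0,"z": 0,"roll": -9.6},
])

```text
time_s: 35.5
eef_pos: [0.4356, 0.1004, 0.3022]
eef_rot: [-0.001, 0.838, -0.546, 0.001]
wrist_force: [-0.5, 0.2, -1.1]
opening: 0.502
```

>>> move_arm([
  {"gripper": 0,"x": 0,"y": 0,"z": 0,"roll": -9.6},
  {"gripper": 0,"x": 0,"y": 0,"z": 0,"roll": -9.6},
  {"gripper": 0,"x": 0,"y": 0,"z": 0,"roll": -9.6},
  {"gripper": 0,"x": 0,"y": 0,"z": 0,"roll": -9.6},
  {"gripper": 0,"x": 0,"y": 0,"z": 0,"roll": -9.6},
])

```text
time_s: 36.12
eef_pos: [0.4354, 0.1004, 0.3014]
eef_rot: [-0.0, 0.987, -0.158, 0.0]
wrist_force: [0.1, -0.3, 0.2]
opening: 0.5
```

>>> move_arm([
  {"gripper": 0,"x": 0,"y": 0,"z": 0,"roll": -9.6},
  {"gripper": 0,"x": 0,"y": 0,"z": 0,"roll": 0},
])

```text
time_s: 36.38
eef_pos: [0.4354, 0.1004, 0.3013]
eef_rot: [-0.0, 0.997, -0.079, 0.0]
wrist_force: [0.5, 0.3, -0.3]
opening: 0.499
```

```bash
python3 -c "
from h import *
plan([.4437,-.1444,.3],-8.7)"
```

```text
t 36.38 pos [0.4354 0.1004 0.3013] yaw -9.0 -> roll -0.3 shift cm [ 4.52 24.07  0.13] rows 4 each [1.13 6.02 0.03]
```

>>> move_arm([
  {"gripper": 0,"x": 0.9,"y": 4.81,"z": 0,"roll": 0},
  {"gripper": 0,"x": 0.9,"y": 4.81,"z": 0,"roll": 0},
  {"gripper": 0,"x": 0.9,"y": 4.81,"z": 0,"roll": 0},
  {"gripper": 0,"x": 0.9,"y": 4.81,"z": 0,"roll": 0},
  {"gripper": 0,"x": 0.9,"y": 4.81,"z": 0,"roll": 0},
])

```text
time_s: 37.0
eef_pos: [0.4423, -0.1459, 0.3014]
eef_rot: [0.0, 0.997, -0.08, 0.0]
wrist_force: [1.0, -0.4, -0.3]
opening: 0.505
```

>>> move_arm([
  {"gripper": 0,"x": 0,"y": 0,"z": 0,"roll": 0},
  {"gripper": 0,"x": 0,"y": 0,"z": 0,"roll": 0},
])

```text
time_s: 37.25
eef_pos: [0.4422, -0.144, 0.3008]
eef_rot: [-0.0, 0.997, -0.08, -0.0]
wrist_force: [0.3, 0.2, -0.7]
opening: 0.5
```

```bash
python3 -c "
from h import *
plan([.4437,-.1444,.1865],-8.7)"
```

```text
t 37.25 pos [ 0.4422 -0.144   0.3008] yaw -9.1 -> roll -0.4 shift cm [ 0.16  0.03 11.43] rows 2 each [0.08 0.01 5.72]
```

>>> move_arm([
  {"gripper": 0,"x": 0.15,"y": 0,"z": 5,"roll": -0.3},
  {"gripper": 0,"x": 0,"y": 0,"z": 4,"roll": 0},
  {"gripper": 0,"x": 0,"y": 0,"z": 1.5,"roll": 0},
  {"gripper": 0,"x": 0,"y": 0,"z": 0.6,"roll": 0},
  {"gripper": 0,"x": 0,"y": 0,"z": 0,"roll": 0},
])

```text
time_s: 37.88
eef_pos: [0.4445, -0.1445, 0.1908]
eef_rot: [0.0, 0.997, -0.075, 0.001]
wrist_force: [0.3, -0.7, -0.8]
opening: 0.505
```

>>> move_arm([
  {"gripper": 0,"x": 0,"y": 0,"z": 0.2,"roll": 0},
  {"gripper": 0,"x": 0,"y": 0,"z": 0,"roll": 0},
])

```text
time_s: 38.12
eef_pos: [0.4443, -0.1448, 0.1887]
eef_rot: [0.0, 0.997, -0.076, 0.001]
wrist_force: [0.2, 0.6, 0.1]
opening: 0.502
```

>>> move_arm([
  {"gripper": 0,"x": 0,"y": 0,"z": 0.2,"roll": 0},
  {"gripper": 0,"x": 0,"y": 0,"z": 0,"roll": 0},
  {"gripper": 62,"x": 0,"y": 0,"z": 0,"roll": 0},
  {"gripper": 62,"x": 0,"y": 0,"z": 0,"roll": 0},
  {"gripper": 62,"x": 0,"y": 0,"z": 0,"roll": 0},
])

```text
time_s: 38.75
eef_pos: [0.4439, -0.1445, 0.1858]
eef_rot: [-0.0, 0.997, -0.076, -0.0]
wrist_force: [-0.0, 0.6, -0.4]
opening: 0.621
```

>>> move_arm([
  {"gripper": 62,"x": 0,"y": 0,"z": -3,"roll": 0},
  {"gripper": 62,"x": 0,"y": 0,"z": -6,"roll": 0},
  {"gripper": 100,"x": 0,"y": 0,"z": -3,"roll": 0},
  {"gripper": 100,"x": 0,"y": 0,"z": 0,"roll": 0},
  {"gripper": 100,"x": 0,"y": 0,"z": 0,"roll": 0},
])

```text
time_s: 39.38
eef_pos: [0.4435, -0.1443, 0.305]
eef_rot: [-0.0, 0.997, -0.076, -0.001]
wrist_force: [0.5, 1.0, -1.2]
opening: 1.0
```

```bash
python3 -c "
from h import *
snap('wrist','w16');plan([.49,-.37,.27],-8.7)"
```

```text
t 39.42 pos [ 0.4433 -0.1442  0.3045] yaw -8.7 -> roll 0.0 shift cm [ 8.04 21.62  3.41] rows 4 each [2.01 5.4  0.85]
```

>>> move_arm([
  {"gripper": 100,"x": 0.1,"y": 5.5,"z": 0,"roll": 0},
  {"gripper": 100,"x": 0.1,"y": 5.5,"z": 0,"roll": 0},
  {"gripper": 100,"x": 0.1,"y": 5.5,"z": 0,"roll": 0},
  {"gripper": 100,"x": 0.1,"y": 5.5,"z": 0,"roll": 0},
  {"gripper": 100,"x": 0,"y": 0,"z": 0,"roll": 0},
])

```text
time_s: 40.05
eef_pos: [0.4135, -0.3658, 0.3042]
eef_rot: [-0.0, 0.997, -0.078, -0.001]
wrist_force: [-0.6, 0.3, -0.1]
opening: 1.001
```

>>> move_arm([
  {"gripper": 100,"x": 0,"y": 0,"z": 0,"roll": 0},
  {"gripper": 100,"x": 0,"y": 0,"z": 0,"roll": 0},
])

```text
time_s: 40.3
eef_pos: [0.4148, -0.3612, 0.305]
eef_rot: [-0.001, 0.997, -0.075, -0.001]
wrist_force: [0.4, 0.5, -0.1]
opening: 1.0
```

```bash
python3 -c "
from h import *
c=snap('wrist','w17');plan([.49,-.37,.27],-8.7)
a=np.vstack([load('w16')['img'][90:384,100:],c['img'][60:300,100:]]);cv2.imwrite('pics/c17.png',cv2.resize(a,None,fx=1.1,fy=1.1,interpolation=cv2.INTER_CUBIC)[:,:,::-1])"
```

```text
t 40.35 pos [ 0.415  -0.3612  0.3054] yaw -8.6 -> roll 0.1 shift cm [ 7.55 -0.26  3.53] rows 2 each [ 3.78 -0.13  1.77]
```

View pics/c17.png

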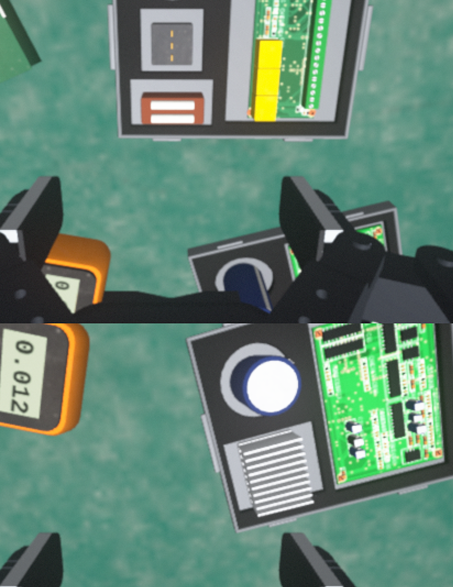

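Terminal tray: the relay and fuse block are in their wells, and the small cap was seen earlier. Power tray: both parts are in. A closer look from above will check the sink's flatness.

>>> move_arm([
  {"gripper": 100,"x": 4.4,"y": 3.5,"z": 0,"roll": -8},
  {"gripper": 100,"x": 4.2,"y": 3.4,"z": 0,"roll": -8},
  {"gripper": 100,"x": 0,"y": 0,"z": 2,"roll": 0},
  {"gripper": 100,"x": 0,"y": 0,"z": 0,"roll": 0},
  {"gripper": 100,"x": 0,"y": 0,"z": 0,"roll": 0},
])

```text
time_s: 40.98
eef_pos: [0.4941, -0.4372, 0.2858]
eef_rot: [-0.001, 0.998, 0.064, -0.0]
wrist_force: [-0.6, 0.0, -0.1]
opening: 1.002
```

```bash
python3 -c "
from h import *
c=snap('wrist','w18');plan([.49,-.44,.29],7.4)
u,v=map(int,proj(c,[.49,-.378,.02]));print(u,v)
x0,y0=max(u-75,0),max(v-75,0);cv2.imwrite('pics/c18.png',cv2.resize(c['img'][y0:v+75,x0:u+75],None,fx=4,fy=4,interpolation=cv2.INTER_CUBIC)[:,:,::-1]);print(x0,y0)
th=np.radians(7.4);X=np.array([np.cos(th),np.sin(th)]);Y=np.array([-np.sin(th),np.cos(th)]);C=np.array([.4900,-.3782])
for z in (.031,.004):
  for sx in(.02,-.02):
    for sy in (.024,-.024):
      a,b=proj(c,[*(C+sx*X+sy*Y),z]);print(z,sx,sy,round((a-x0)*4),round((b-y0)*4))"
```

```text
t 41.02 pos [ 0.4942 -0.4375  0.2864] yaw 7.3 -> roll -0.1 shift cm [-0.45  0.19 -0.36] rows 1 each [-0.45  0.19 -0.36]
260 112
185 37
0.031 0.02 0.024 432 153
0.031 0.02 -0.024 423 457
0.031 -0.02 0.024 175 153
0.031 -0.02 -0.024 182 458
0.004 0.02 0.024 415 158
0.004 0.02 -0.024 408 431
0.004 -0.02 0.024 187 158
0.004 -0.02 -0.024 193 431
```

View pics/c18.png

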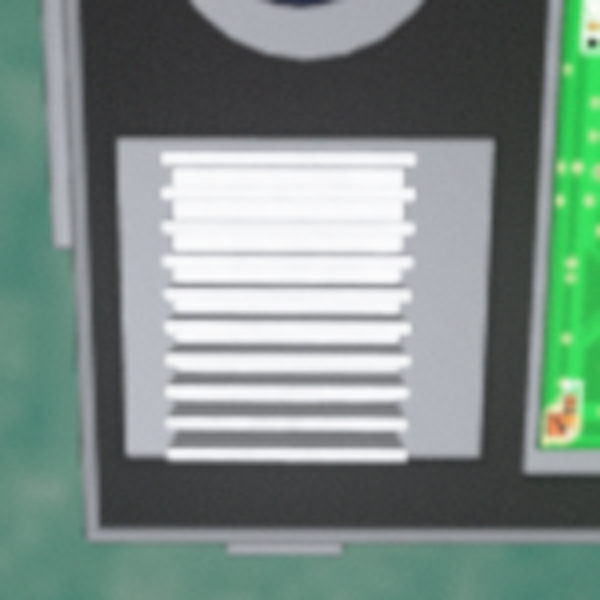

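The sink's fin tops measure u 162–416 and v 153–462, against predicted flat-seated spans of 257 × 304 px. So it lies flat and square inside the well (v 140–458). Nothing is touched, so I'm handing in.

```bash
python3 -c "
from bench import ctrl
print(ctrl.hand_in())"
```

```text
the job is handed in; nothing more can be done
None
```

I placed all five parts in their wells in the order asked and handed in at about 41 s, with the gripper open and clear of everything. The power tray has the large capacitor and heat sink; the terminal tray has the small capacitor, relay and fuse block.

- **Capacitors:** the wrist camera put both tops within about 1 mm of their well centres, standing upright.
- **Heat sink:** an earlier oblique view put one edge about 2 mm off. A closer view from above matched the prediction for a sink standing flat and square in its well.
- **Relay and fuse block:** I checked these by eye only. The pictures show both inside their wells, but I did not measure their final positions.
- **Forces and limits:** the highest wrist force I saw was about 10 N, while gripping the fuse block. None of the checks failed.

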